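Clamp a chip cassette in the bonding press

TASK

The glass chip stack must go under pressure to bond: slide its cassette fully home against the stop at the back of the screw press, then wind the crank clockwise until the press's foot just meets the plate on the stack, and snug it up about a quarter of a turn more from there. Wind it no further, or the glass cracks; leave it clamped, let go of the crank and leave the things round the press where they are.

Things in the scene. Friction and masses are not known exactly. Their poses are not given: they have to be found in the camera images.
- press: Grey hand screw press fixed on the bench: base 170 x 164 mm, columns at y = +60 and -60 mm, bridge over them (46 mm deep, underside 120, top 148 mm up). Origin on the bench on the vertical screw axis; x points from its open front (robot side) to its back, y to its left. Platen top 30 mm up, with two guide rails along x, 9 mm high, 66 mm apart inside.
- home_stop (a point): Middle of the front face of the steel back stop (62 mm wide, 18 mm tall, foot on the platen), 45 mm behind the screw axis. The cassette's rear edge rests against it when fully home.
- crank_axis (a point): Point on the screw axis at the height of the middle of the crank handle, 194 mm above the bench. The crank turns on top of the bridge, at constant height; clockwise from above lowers the foot 20 mm a turn, and the screw holds where it is left. It turns stiffly: about 7 N at the handle, along its circle, keeps it moving slowly. The 15 mm screw stem stands at most 18 mm above this point.
- knob_center (a point): Middle of the crank's black upright handle: 21 mm across, 48 mm tall, the crank arm just under it. The handle spins freely on its pin, so a grip can keep its direction while it goes round the screw axis on a circle of 70 mm radius. At the start it is to the left, back or right of the axis as seen from the press's front, never in front.
- spindle: Screw spindle: slides on the axis, does not turn. Its origin's height is minus the distance wound down. Under it a foot (36 mm disc) on preloaded disc springs, its underside 80 mm above this origin until pressed up. When the foot meets the plate, the push the handle needs rises at once by about 1 N, then by about 2 N for each eighth of a turn, to some 12 N in all after a quarter turn.
- cassette: Loose aluminium tray, 105 x 64 x 16 mm, 0.5 to 0.8 kg, on the platen between the rails, pulled out 20 to 42 mm to the front at the start. Origin at its underside; when home this is 30 mm above the bench and within 2 mm of the screw axis. In it lies a glass stack with a steel plate (70 x 50 mm) on top. Stacks differ: the plate's top is 22 to 34 mm above the tray's underside, not measured.
- tab_center (a point): Middle of the upright pull tab at the cassette's front end: 8 mm thick along x, 40 mm wide, 34 mm tall, its lower edge 2 mm above the platen; a low tongue 30 mm wide joins it to the tray. It lies 121 mm in front of the screw axis when the cassette is home.
- petri_base: Round clear dish with paper strips, 55 mm across, 14 mm tall, on the bench to the left of the press; leave alone. Origin at its underside.
- dropper_bottle: Small dark dropper bottle, 33 mm across, 82 mm tall, on the bench to the right of the press; leave alone. Origin at its underside.
- tweezers: Steel tweezers, 120 mm long, lying to the right of the press; leave alone. Origin at the underside of their middle.
Not all that is in view belongs to the job. Of the things that look like the cassette, the larger one is meant.

How it is judged:
By the outcome, as a careful person would: the job done as asked, in the order asked, and still so for the second after the job is handed in, with the robot touching nothing.
It also fails if it takes over 72 s, if anything falls off the work surface, if the arm or the gripper's body presses on something with over 40 N, if the wrist force passes 120 N, or if a joint passes its speed limit or range.

ROBOT

A 7-joint arm with a two-finger parallel gripper is mounted at the origin on a cart in front of the work surface, level with it; the furniture and walls round the work are solid. World frame = base frame: x ahead of the robot, y to its left, z up, the work surface at z = 0. Lengths are in m, angles in rad, forces in N, time in s.
With the tool pointing down it reaches from about 0.4 to 0.85 m from the base axis. Payload 10.4 kg.
Tool frame: the origin (TCP) lies midway between the tips of the shut fingers; the grasp point (between the pads) lies 19 mm behind it; y points along the fingers, x is the direction in which the jaws open and shut, and the axes are right-handed (so a half turn about y gives the same grasp; the last joint's range is limited). The gripper opens to 87 mm and grips with 3 to 60 N. Pads are 19 mm wide; open, the fingers measure 117 mm over their backs; the gripper's body (75 mm by 190 mm) begins 51 mm behind the grasp point.
Start: joints at [1.151, 0.332, -0.065, 1.46, 0.022, 1.35, -0.088], TCP at [0.242, -0.576, 0.193] pointing down, gripper open.
Joint ranges: [-2.6, 2.6], [-0.5, 2.12], [-1.47, 1.34], [0.16, 2.42], [-1.27, 4.41], [0.06, 2.06], [-2.6, 2.6]. Speed limits (rad/s): [2.22, 2.22, 2.79, 2.79, 3.14, 3.14, 3.14].

INTERFACE

Orientations are given as a unit quaternion [x, y, z, w].
In Python, from bench import r gives the robot as it stands. The module is installed in compiled form; this text tells all that it offers.
- The arm moves only by the tool arm_command, never from a script. Its argument "deltas" is one flat list of numbers, 6 for each row, row after row: the shift along the tool's x, y, z in m, then the turn, a rotation vector about the tool's x, y, z in degrees. In form: [tx, ty, tz, ax, ay, az, tx, ty, tz, ax, ay, az, ...]. A call has 1 to 8 rows; each row is the pose to reach, as a shift and turn from the pose commanded when the call began, along the tool's axes at that moment; what a row does not reach only later rows make up. A row lasts 1/8 s, in which the tool goes at most 62.5 mm and 10.7 degrees, less where a joint would pass 70% of its speed; a pose out of reach is approached as far as the arm can. A call with a gripper value outside its range is refused whole. "hand" is the opening, from 0 (shut) to 1 (fully open), set as the call begins (left out, the last holds). The fingers move at their own pace and stop on an object; "grip_force" is the grip in N (left out, the last holds). Time passes only in rows, so rows that repeat a pose let the fingers close. It gives the time, the measured TCP pose, the force and the opening at its end, in the units of the state.
- r.read_state(): the state, without advancing time (a new reading comes with each control period).
- r.camera(name): name is "scene" or "top"; returns a dict with "image" (480x640x3 uint8, red, green, blue), "intrinsics" (3x3 intrinsics, pixels), "world_from_camera" (4x4, takes a point from camera to world coordinates). Camera axes: x right, y down, z forward; pixel columns grow to the right and rows downward; lengths in m; the calibration is good to about 2 mm. A picture is of the moment at which its call begins. There is no depth.
- r.close_job(): hands the job in, once; it reports no verdict.
Trained networks look in a picture, given as the dict that the camera call returned (one of the last four; its "shot" number tells which), for a name from the list of things; names that differ only in an ending like _2 or _b are one class to them, and where a whole thing is asked for, a point or a joint stands for the part that bears it (a point fixed in the world has none). Each returns a list of dicts, best first, with "conf" (0 to 1); they miss things now and then, are a little off and sometimes report something else, mostly with a low value. They report only what shows in the picture. A call takes as long as a camera call. They do not tell look-alikes from the thing itself.
- r.boxes_of(picture, query): "centre" ([row, column] in pixels, amid what is visible of it).
- r.regions_of(picture, query): "region" (480x640 bool, what is visible of it) and "centre" ([row, column] in pixels, amid what is visible of it).
The state is a dict: "time": time; "joint_positions": joint angles; "joint_vel": joint speeds; "joint_torque": joint torques, N m; "ee_pos": TCP position; "eef_rot": TCP orientation; "ft_force": force on the tool from outside, world axes, zero at the start; "torque": the same for the moment, N m; "width": finger opening in m.
Only numpy, scipy, OpenCV 4.12 (cv2) and the standard library are available. Lean on these libraries where they do the work, as an engineer would, in place of code of your own. Each camera call takes 0.05 s, during which the arm holds its last target.

## Working session

There is one attempt and no reset: what is moved stays moved. The work goes in short steps, Python scripts to look and compute and a tool call to move; the robot and the scene stay as the last step left them, time stands still between calls to the robot, and variables do not carry over. Pictures are saved under pics/ and viewed, and the job is handed in when it is done.

Besides the shell and the picture viewer there is one more tool, called after ">>>" as name(argument=value, ...) on one line, values as JSON. arm_command: Moves the arm, as the interface text tells. Its arguments: {"type":"object","properties":{"deltas":{"type":"array","items":{"type":"number"}},"hand":{"type":"number"},"grip_force":{"type":"number"}},"required":["deltas"]}

```bash
mkdir -p pics; ls; python3 - <<'E'
from bench import r
import cv2,numpy as np,pickle
s=r.read_state();print({k:np.round(v,3) for k,v in s.items()})
for n in ("scene","top"):
    p=r.camera(n);cv2.imwrite(f"pics/{n}0.png",p["image"][:,:,::-1]);print(n,p["intrinsics"],np.round(p["world_from_camera"],3))
    for q in ["press","cassette","tab_center","knob_center","petri_base","dropper_bottle","tweezers","spindle"]:
        print(q,[(np.round(d["centre"]),round(d["conf"],2)) for d in r.boxes_of(p,q)])
print(r.read_state()["time"])
E
```

```text
pics
{'time': np.float64(0.0), 'joint_positions': array([ 1.151,  0.333, -0.065,  1.461,  0.022,  1.35 , -0.089]), 'joint_vel': array([-0.001,  0.001, -0.001, -0.   , -0.002, -0.001,  0.   ]), 'joint_torque': array([-1.0000e-03, -6.2326e+01,  2.4000e-02, -3.8989e+01, -6.1000e-02,
        4.0000e-02,  0.0000e+00]), 'ee_pos': array([ 0.241, -0.576,  0.192]), 'eef_rot': array([-0.588,  0.392, -0.391,  0.589]), 'ft_force': array([ 0.509, -0.485,  0.782]), 'torque': array([ 0.01 ,  0.041, -0.009]), 'width': np.float64(0.087)}
scene [[549.20434988   0.         313.9330284 ]
 [  0.         549.20434988 244.34297412]
 [  0.           0.           1.        ]] [[-0.798 -0.462  0.387  0.151]
 [-0.603  0.607 -0.518  0.62 ]
 [ 0.005 -0.647 -0.763  0.975]
 [ 0.     0.     0.     1.   ]]
press []
cassette [(array([294., 326.]), 0.7), (array([241., 410.]), 0.7)]
tab_center [(array([291., 327.]), 0.94), (array([243., 412.]), 0.76)]
knob_center [(array([240., 260.]), 0.57)]
petri_base [(array([349., 283.]), 0.93)]
dropper_bottle []
tweezers [(array([256., 345.]), 0.76)]
spindle [(array([234., 298.]), 0.66)]
top [[493.8084622    0.         317.81045572]
 [  0.         493.8084622  236.8131945 ]
 [  0.           0.           1.        ]] [[ 0.01  -0.997  0.077  0.512]
 [-1.    -0.009  0.012  0.049]
 [-0.012 -0.077 -0.997  1.003]
 [ 0.     0.     0.     1.   ]]
press [(array([226., 297.]), 0.94)]
cassette [(array([296., 435.]), 0.91), (array([269., 314.]), 0.61)]
tab_center [(array([270., 313.]), 0.84), (array([297., 432.]), 0.59)]
knob_center [(array([268., 313.]), 0.61), (array([198., 269.]), 0.51)]
petri_base [(array([265., 238.]), 0.74)]
dropper_bottle [(array([188., 362.]), 0.64)]
tweezers []
spindle [(array([219., 302.]), 0.63)]
0.9
```

View pics/scene0.png

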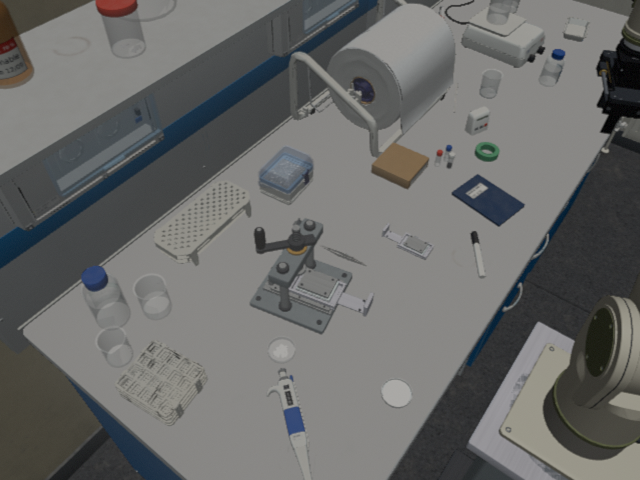

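View pics/top0.png

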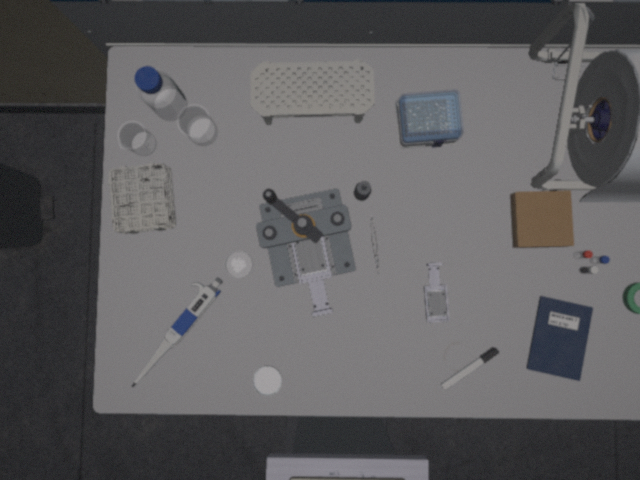

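```bash
python3 - <<'E'
from bench import r
import numpy as np
from scipy.spatial.transform import Rotation as R
s=r.read_state();print(np.round(R.from_quat(s["eef_rot"]).as_matrix(),3))
import cv2
a=cv2.imread("pics/top0.png")[140:340,200:480];cv2.imwrite("pics/topc.png",cv2.resize(a,None,fx=2.8,fy=2.8,interpolation=cv2.INTER_CUBIC))
a=cv2.imread("pics/scene0.png")[180:380,220:480];cv2.imwrite("pics/scenec.png",cv2.resize(a,None,fx=3,fy=3,interpolation=cv2.INTER_CUBIC))
E
```

```text
[[ 0.386  0.     0.922]
 [-0.922 -0.     0.386]
 [ 0.    -1.     0.   ]]
```

View pics/topc.png

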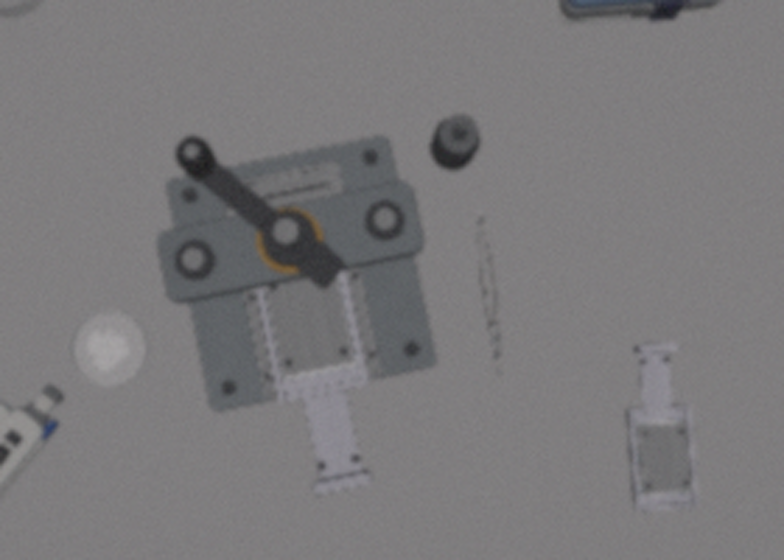

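View pics/scenec.png

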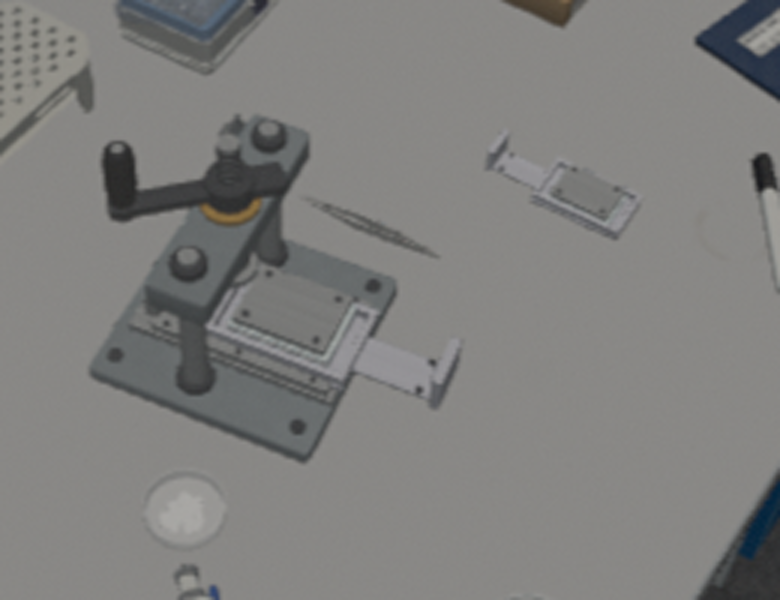

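```bash
cat > h.py <<'E'
import numpy as np
from bench import r
def cams():
    return {n:r.camera(n) for n in("top","scene")}
def ray(p,uv):
    K=p["intrinsics"];T=p["world_from_camera"]
    d=T[:3,:3]@np.linalg.solve(K,[uv[0],uv[1],1]);return T[:3,3],d/np.linalg.norm(d)
def onz(p,uv,z):
    o,d=ray(p,uv);return o+d*(z-o[2])/d[2]
def tri(ps,uvs):
    A=0;b=0
    for p,uv in zip(ps,uvs):
        o,d=ray(p,uv);M=np.eye(3)-np.outer(d,d);A=A+M;b=b+M@o
    X=np.linalg.solve(A,b)
    return X,[np.linalg.norm((np.eye(3)-np.outer(d,d))@(X-o)) for o,d in [ray(p,u) for p,u in zip(ps,uvs)]]
def proj(p,X):
    T=np.linalg.inv(p["world_from_camera"]);c=T[:3,:3]@X+T[:3,3];u=p["intrinsics"]@c;return u[:2]/u[2]
E
python3 - <<'E'
from h import *
import pickle
c=cams();pickle.dump({k:{a:v for a,v in p.items()} for k,p in c.items()},open("c0.pkl","wb"))
T=lambda a:np.array(a)/2.8+[200,140]
S=lambda a:np.array(a)/3+[220,180]
for n,t,s in [("nutL",(194,260),(187,258)),("nutR",(385,220),(268,130)),("stem",(286,231),(229,142)),("knobtop",(192,152),(118,148)),
 ("tabL",(317,488),(437,402)),("tabR",(369,478),(458,345)),("baseFL",(212,410),(307,459)),("baseFR",(436,362),(397,278))]:
    X,e=tri([c["top"],c["scene"]],[T(t),S(s)]);print(n,np.round(X*1000,1),np.round(np.array(e)*1000,1))
for n,t,z in [("nutL",(194,260),.158),("nutR",(385,220),.158),("stem",(286,231),.21),("knob",(192,152),.218),("tabL",(317,488),.066),("tabR",(369,478),.066)]:
    print(n,np.round(onz(c["top"],T(t),z)*1000,1))
E
```

```text
nutL [582.3 143.3 156.7] [0.6 0.6]
nutR [607.9  26.  157.3] [0.7 0.7]
stem [594.9  84.3 205.5] [1.3 1.3]
knobtop [638.9 138.4 218.1] [1.1 1.1]
tabL [433.8  68.   37.9] [1.6 1.6]
tabR [442.3  32.4  56.7] [1.7 1.7]
baseFL [486.1 144.1  12.4] [1.7 1.7]
baseFR [522.  -15.1  18.8] [1.4 1.4]
nutL [582.7 143.5 158. ]
nutR [608.4  26.3 158. ]
stem [595.6  84.8 210. ]
knob [639.8 139.  218. ]
tabL [437.4  68.3  66. ]
tabR [444.4  33.4  66. ]
```

```bash
cat >> h.py <<'E'
from scipy.spatial.transform import Rotation as R
AX=np.array([.5951,.0845]);YAW=np.radians(12.3)
ex=np.array([np.cos(YAW),np.sin(YAW)]);ey=np.array([-ex[1],ex[0]])
def P(u,v,z): return np.r_[AX+u*ex+v*ey,z]
def toP(X): d=np.asarray(X)[:2]-AX; return np.array([d@ex,d@ey,X[2]])
def st():
    s=r.read_state();Rm=R.from_quat(s["eef_rot"]).as_matrix();return s,s["ee_pos"],Rm
def delta(X): 
    s,p,Rm=st();return np.round(Rm.T@(X-p),4)
E
python3 - <<'E'
from h import *
s,p,Rm=st()
print(delta(np.array([.48,-.2,.19])),delta(P(-.185,0,.19)),P(-.185,0,.19))
E
```

```text
[-0.2551  0.0031  0.3654] [-0.5065  0.003   0.3996] [0.41434657 0.04508938 0.19      ]
```

Two things could pass for the cassette: the tray in the press (tab at top [312,321], scene [296,366]) and a smaller one on the open bench (top [297,434], scene [241,410]). I choose the larger one, in the press; the crops confirm it.

>>> arm_command(deltas=[-0.032, 0, 0.046, 0, 3, 0, -0.064, 0, 0.092, 0, 6, 0, -0.096, 0, 0.138, 0, 10.4, 0, -0.128, 0, 0.184, 0, 10.4, 0, -0.16, 0, 0.23, 0, 10.4, 0, -0.192, 0, 0.276, 0, 10.4, 0, -0.224, 0, 0.322, 0, 10.4, 0, -0.255, 0, 0.365, 0, 10.4, 0], hand=0, grip_force=20)

```text
time: 2.0
ee_pos: [0.4805, -0.1985, 0.1934]
eef_rot: [-0.551, 0.443, -0.444, 0.551]
ft_force: [0.2, -0.8, 0.3]
width: 0.015
```

```bash
python3 - <<'E'
from h import *
s,p,Rm=st()
print(delta(P(-.185,0,.19)),Rm[:,2],s["time"],p)
E
```

```text
[-0.2521  0.0032 -0.0126] [9.76878263e-01 2.13795549e-01 5.68607935e-04] 2.0 [ 0.48053356 -0.1984885   0.19336644]
```

>>> arm_command(deltas=[-0.05, 0, -0.003, 0, 0, 0, -0.1, 0, -0.006, 0, 0, 0, -0.15, 0, -0.009, 0, 0, 0, -0.2, 0, -0.012, 0, 0, 0, -0.252, 0, -0.013, 0, 0, 0, -0.252, 0.04, -0.013, 0, 0, 0, -0.252, 0.08, -0.013, 0, 0, 0, -0.252, 0.11, -0.013, 0, 0, 0])

```text
time: 3.0
ee_pos: [0.4127, 0.0432, 0.0818]
eef_rot: [0.551, -0.443, 0.443, -0.551]
ft_force: [-0.6, -0.2, -0.2]
width: 0.0006
```

```bash
python3 - <<'E'
from h import *
import cv2
s,p,Rm=st()
c=cams()
print(toP(p),delta(P(-.185,0,.042)),s["time"],s["ft_force"],s["joint_positions"])
a=c["top"]["image"][140:340,200:480,::-1];cv2.imwrite("pics/t1.png",cv2.resize(a,None,fx=2.8,fy=2.8,interpolation=cv2.INTER_CUBIC))
a=c["scene"]["image"][180:380,220:480,::-1];cv2.imwrite("pics/s1.png",cv2.resize(a,None,fx=3,fy=3,interpolation=cv2.INTER_CUBIC))
E
```

```text
[-0.18704169 -0.00151573  0.08178269] [-0.0013  0.0387  0.0039] 3.0 [-0.553071   -0.23252891 -0.21421574] [ 4.37665819e-01  2.29214642e-03 -6.42604939e-01  2.08925000e+00
  1.97114047e-03  1.05079986e+00 -1.56111864e+00]
```

View pics/s1.png

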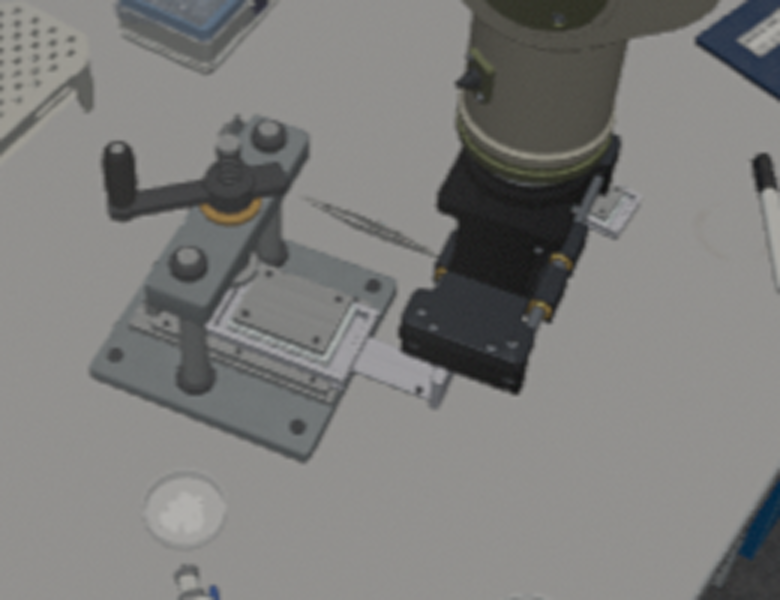

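View pics/t1.png

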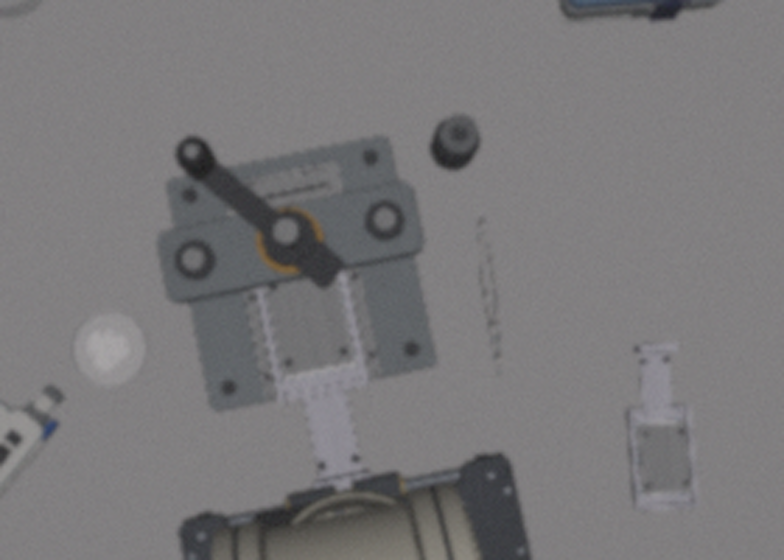

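>>> arm_command(deltas=[-0.001, 0.02, 0.002, 0, 0, 0, -0.001, 0.04, 0.004, 0, 0, 0, -0.001, 0.04, 0.008, 0, 0, 0, -0.001, 0.04, 0.013, 0, 0, 0, -0.001, 0.04, 0.018, 0, 0, 0, -0.001, 0.04, 0.024, 0, 0, 0, -0.001, 0.04, 0.03, 0, 0, 0, -0.001, 0.04, 0.036, 0, 0, 0])

```text
time: 4.1
ee_pos: [0.4485, 0.052, 0.0431]
eef_rot: [-0.551, 0.443, -0.443, 0.551]
ft_force: [-0.0, 0.9, -0.6]
width: 0.0005
```

```bash
python3 - <<'E'
from h import *
s,p,Rm=st()
print(toP(p),s["time"],s["ft_force"],s["ft_force"][:2]@ex)
E
```

```text
[-0.15013698 -0.00055534  0.04307607] 4.1 [-0.02190483  0.90622656 -0.61452165] 0.17165177336848345
```

>>> arm_command(deltas=[0, 0, 0.002, 0, 0, 0, 0, 0, 0.004, 0, 0, 0, 0, 0, 0.006, 0, 0, 0, 0, 0, 0.008, 0, 0, 0])

```text
time: 4.6
ee_pos: [0.456, 0.0535, 0.0431]
eef_rot: [0.551, -0.443, 0.443, -0.551]
ft_force: [-0.5, 0.2, 0.1]
width: 0.0004
```

```bash
python3 - <<'E'
from h import *
import cv2
s,p,Rm=st()
print(toP(p),s["time"],s["ft_force"],s["ft_force"][:2]@ex)
c=cams()
a=c["top"]["image"][140:340,200:480,::-1];b=c["scene"]["image"][180:380,220:480,::-1]
cv2.imwrite("pics/t2.png",cv2.resize(np.hstack([a[:,:200],b[:,:220]]),None,fx=1.9,fy=1.9,interpolation=cv2.INTER_CUBIC))
E
```

```text
[-0.14253508 -0.00061027  0.04305339] 4.6 [-0.52979745  0.16224239  0.09187725] -0.48307369163125313
```

View pics/t2.png

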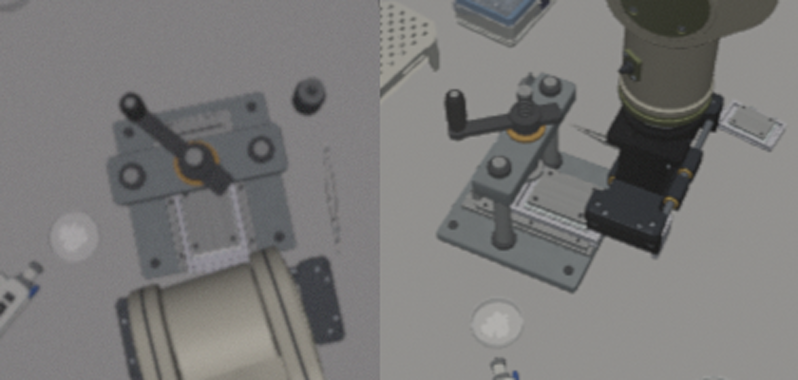

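```bash
python3 - <<'E'
from h import *
import cv2
a=cv2.imread("pics/t1.png")
c=cams()
b=cv2.resize(c["top"]["image"][140:340,200:480,::-1],None,fx=2.8,fy=2.8,interpolation=cv2.INTER_CUBIC)
s=cv2.imread("pics/s1.png");s2=cv2.resize(c["scene"]["image"][180:380,220:480,::-1],None,fx=3,fy=3,interpolation=cv2.INTER_CUBIC)
cv2.imwrite("pics/d2.png",np.vstack([np.hstack([a[180:480,150:540],b[180:480,150:540]]),np.hstack([s[200:490,80:470],s2[200:490,80:470]])]))
T=lambda a:np.array(a)/2.8+[200,140]
for q in [(325,385),(343,483)]:
  for z in (.046,.066): print(toP(onz(c["top"],T(q),z)))
s,p,_=st();print(toP(p),s["time"])
E
```

```text
[-0.09114198 -0.00118235  0.046     ]
[-0.09109817 -0.00150194  0.066     ]
[-0.15928761  0.00035811  0.046     ]
[-1.57820135e-01  6.33455230e-06  6.60000000e-02]
[-0.14262341 -0.00054045  0.04303156] 4.8
```

View pics/d2.png

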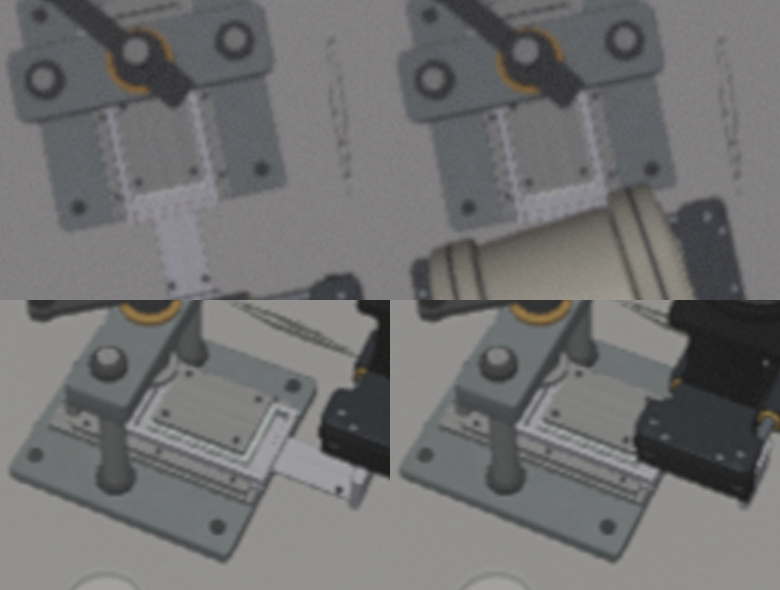

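```bash
python3 - <<'E'
from h import *
import cv2
T=lambda a:np.array(a)/2.8+[200,140]
c=cams()
for z in (.05,.1,.15,.2): print(z,toP(onz(c["top"],T((345,482)),z)))
s,p,Rm=st()
print(toP(p),Rm)
im=c["scene"]["image"][:,:,::-1].copy()
for X,col in [(p,(0,0,255)),(p+[0,0,.07],(0,255,0)),(P(-.158,0,.066),(255,0,0)),(P(-.158,0,.032),(255,0,0)),(P(-.133,0,.066),(255,255,0))]:
    u=proj(c["scene"],X);print(u);cv2.circle(im,(int(round(u[0])),int(round(u[1]))),1,col,-1)
cv2.imwrite("pics/s3.png",cv2.resize(im[240:340,300:440],None,fx=5,fy=5,interpolation=cv2.INTER_NEAREST))
print(r.boxes_of(c["scene"],"tab_center"),s["time"])
E
```

```text
0.05 [-0.15860818 -0.00118919  0.05      ]
0.1 [-0.15495973 -0.00199115  0.1       ]
0.15 [-0.15131129 -0.00279312  0.15      ]
0.2 [-0.14766284 -0.00359509  0.2       ]
[-0.14268531 -0.00058758  0.04303243] [[ 2.13582125e-01 -5.27263630e-05  9.76925111e-01]
 [-9.76925108e-01 -1.07600033e-04  2.13582119e-01]
 [ 9.38557655e-05 -9.99999993e-01 -7.44911515e-05]]
[360.01832383 302.28413492]
[362.49869288 281.91764228]
[367.81145629 298.69335241]
[366.48866401 308.16464911]
[356.22653465 294.36664864]
[{'centre': [287.2, 311.0], 'conf': 0.81}, {'centre': [245.4, 414.8], 'conf': 0.7}] 4.9
```

View pics/s3.png

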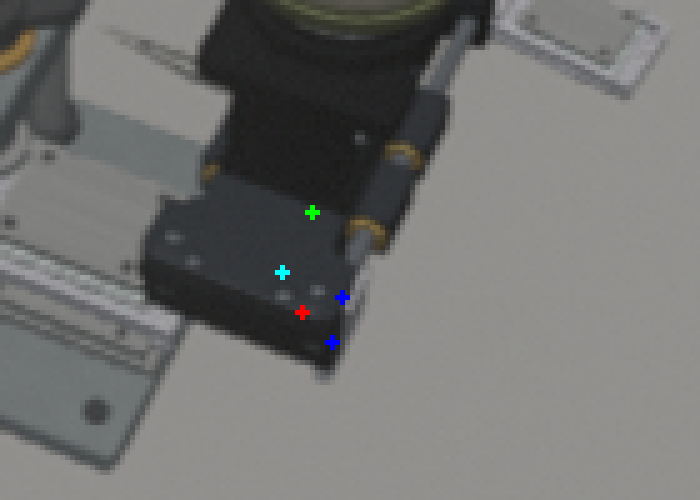

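```bash
python3 - <<'E'
from h import *
import cv2
s,p,Rm=st()
c=cams()
q=toP(p)
for n in("scene","top"):
    im=c[n]["image"][:,:,::-1].copy();im=cv2.resize(im,None,fx=4,fy=4,interpolation=cv2.INTER_CUBIC)
    def pt(X): return tuple(int(round(v)) for v in (proj(c[n],X)+.5)*4-.5)
    for z in (.113,.175):
        pts=np.array([pt(P(q[0]+a,q[1]+b,z)) for a,b in [(-.0375,-.095),(.0375,-.095),(.0375,.095),(-.0375,.095)]]);cv2.polylines(im,[pts],True,(0,255,0) if z<.15 else (0,0,255),1)
    for z in (.032,.066):
        pts=np.array([pt(P(a,b,z)) for a,b in [(-.158,-.02),(-.15,-.02),(-.15,.02),(-.158,.02)]]);cv2.polylines(im,[pts],True,(255,255,0),1)
    u=pt(p);cv2.circle(im,u,4,(255,0,255),-1)
    cv2.imwrite(f"pics/o_{n}.png",im[u[1]-280:u[1]+280,u[0]-380:u[0]+380])
E
```

```text
(no output)
```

View pics/o_scene.png

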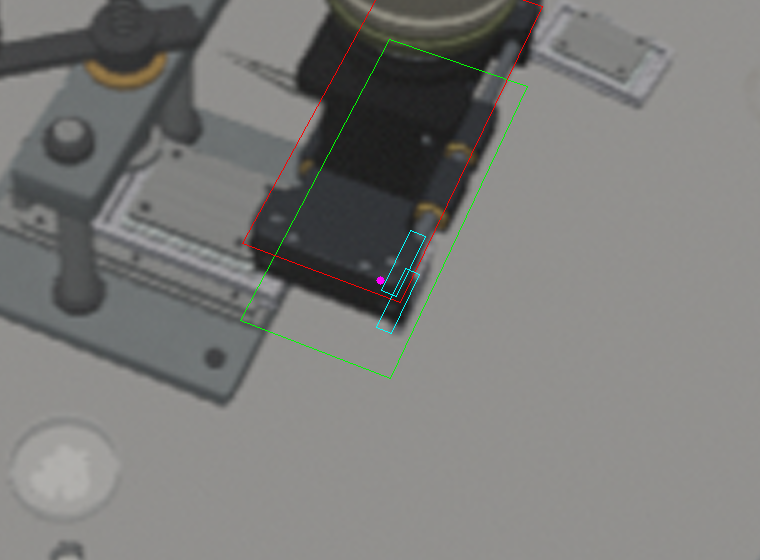

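View pics/o_top.png

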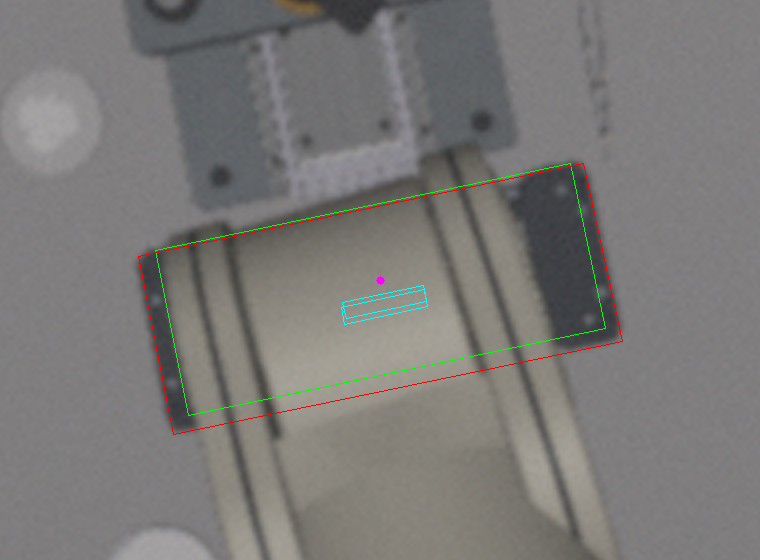

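>>> arm_command(deltas=[0, -0.05, 0, 0, 0, 0, 0, -0.1, 0, 0, 0, 0, 0, -0.1, -0.05, 0, 0, 0, 0, -0.1, -0.06, 0, 0, 0])

```text
time: 5.55
ee_pos: [0.3956, 0.04, 0.1433]
eef_rot: [0.551, -0.443, 0.444, -0.55]
ft_force: [1.1, 0.7, 0.4]
width: 0.0008
```

```bash
python3 - <<'E'
from h import *
import cv2
s,p,Rm=st()
print(toP(p),s["time"],s["ft_force"],s["ft_force"][:2]@ex)
c=cams()
cv2.imwrite("pics/t4.png",cv2.resize(c["top"]["image"][140:340,200:480,::-1],None,fx=2.8,fy=2.8,interpolation=cv2.INTER_CUBIC))
cv2.imwrite("pics/s4.png",cv2.resize(c["scene"]["image"][180:380,220:480,::-1],None,fx=3,fy=3,interpolation=cv2.INTER_CUBIC))
E
```

```text
[-0.20436672 -0.00099671  0.14328656] 5.55 [1.14571436 0.67591885 0.36630421] 1.2634063979004595
```

View pics/t4.png

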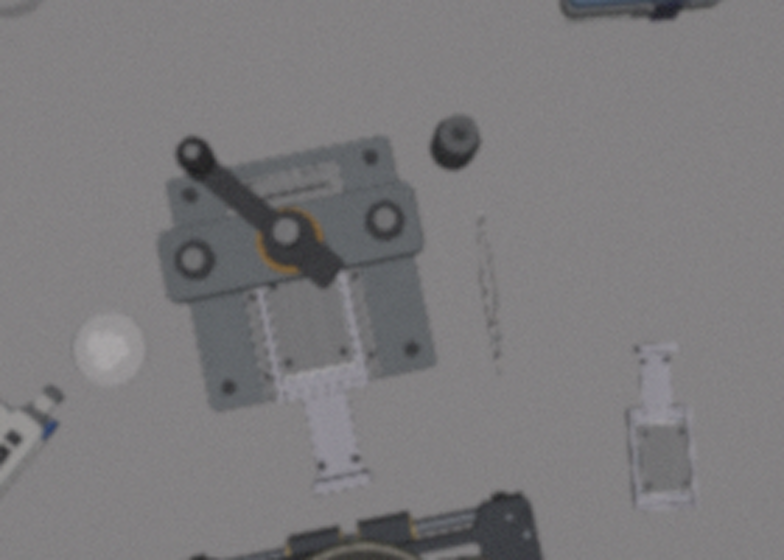

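View pics/s4.png

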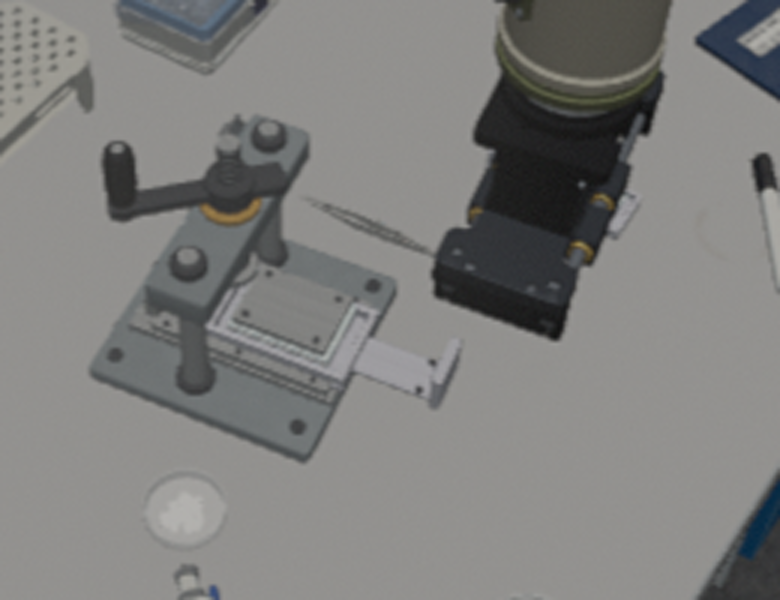

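```bash
python3 - <<'E'
from h import *
import cv2,pickle
c=pickle.load(open("c0.pkl","rb"))["scene"]
im=cv2.resize(c["image"][:,:,::-1],None,fx=5,fy=5,interpolation=cv2.INTER_CUBIC)
p0=np.array([.2415,-.576,.1925]);xj=np.array([.386,-.922,0]);zj=np.array([.922,.386,0])
def pt(X): return tuple(int(round(v)) for v in (proj(c,X)+.5)*5-.5)
cv2.circle(im,pt(p0),4,(255,0,255),-1)
for s in(-1,1):
  for z in (0,.019,.07): cv2.circle(im,pt(p0+s*xj*.0435+[0,0,z]),3,(0,255,0),-1)
for z in (.07,.13):
  pts=np.array([pt(p0+a*xj+b*zj+[0,0,z]) for a,b in [(-.095,-.0375),(.095,-.0375),(.095,.0375),(-.095,.0375)]]);cv2.polylines(im,[pts],True,(0,0,255),1)
u=pt(p0);print(u);cv2.imwrite("pics/g0.png",im[max(0,u[1]-400):u[1]+200,2400:3200])
c=cams()["scene"];s,p,Rm=st()
im=cv2.resize(c["image"][:,:,::-1],None,fx=4,fy=4,interpolation=cv2.INTER_CUBIC)
def pt(X): return tuple(int(round(v)) for v in (proj(c,X)+.5)*4-.5)
cv2.circle(im,pt(p),4,(255,0,255),-1)
for z in (.07,.115,.175):
  pts=np.array([pt(p+a*Rm[:,0]+b*Rm[:,2]+[0,0,z]) for a,b in [(-.095,-.0375),(.095,-.0375),(.095,.0375),(-.095,.0375)]]);cv2.polylines(im,[pts],True,(0,0,255),1)
u=pt(p);cv2.imwrite("pics/g1.png",im[u[1]-320:u[1]+200,u[0]-380:u[0]+380])
E
```

```text
(2987, 651)
```

View pics/g0.png

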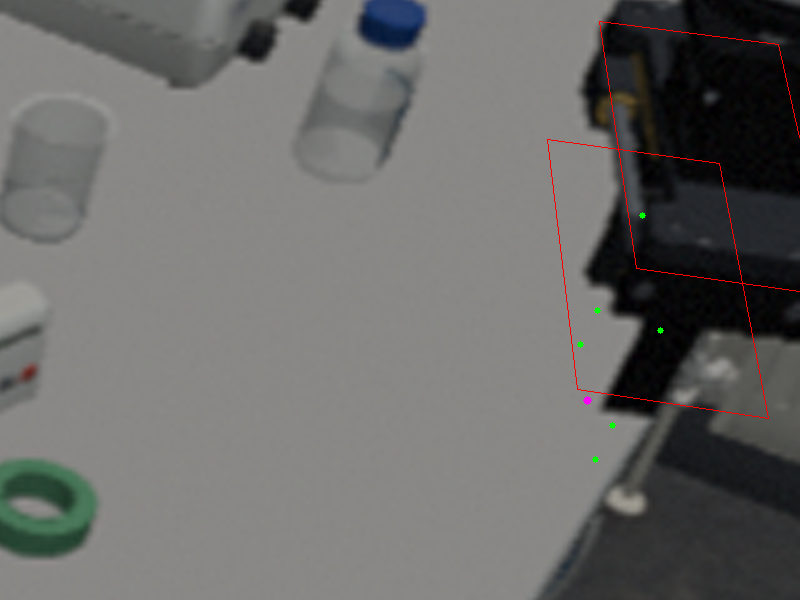

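View pics/g1.png

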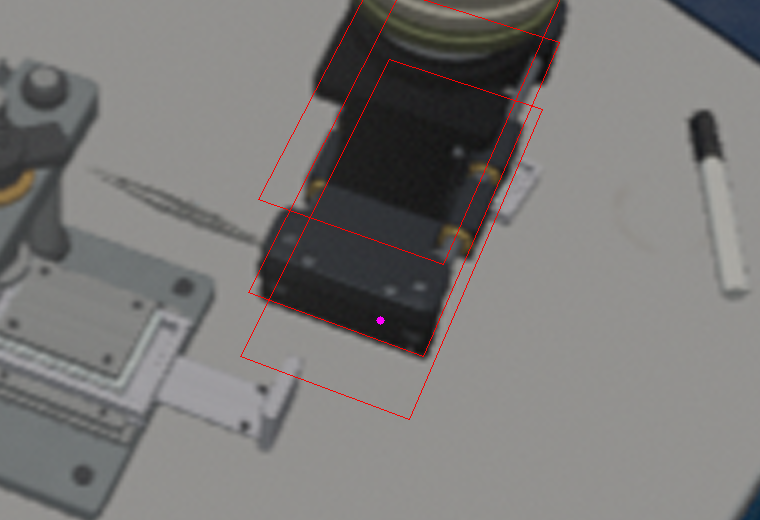

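The reported TCP doesn't match the pictures. The gripper body's lower edge lies about 115 mm above the reported TCP, not 70 mm, and in the first picture the finger tip also shows about 40 mm higher than reported. So the real tips are about 45 mm above the reported TCP, and the fingers passed over the tab. I'll go lower, checking the force as I go.

>>> arm_command(deltas=[0, 0.04, 0.01, 0, 0, 0, 0, 0.08, 0.014, 0, 0, 0, 0, 0.11, 0.014, 0, 0, 0, 0, 0.125, 0.014, 0, 0, 0, 0, 0.135, 0.014, 0, 0, 0])

```text
time: 6.38
ee_pos: [0.4114, 0.0441, 0.0076]
eef_rot: [-0.551, 0.444, -0.443, 0.551]
ft_force: [-0.6, -0.0, 0.1]
width: 0.0001
```

```bash
python3 - <<'E'
from h import *
import cv2
s,p,Rm=st()
print(toP(p),s["time"],s["ft_force"],s["ft_force"][:2]@ex)
c=cams()["scene"]
im=cv2.resize(c["image"][:,:,::-1],None,fx=4,fy=4,interpolation=cv2.INTER_CUBIC)
def pt(X): return tuple(int(round(v)) for v in (proj(c,X)+.5)*4-.5)
for z in (.070,.115,.175):
  pts=np.array([pt(p+a*Rm[:,0]+b*Rm[:,2]+[0,0,z]) for a,b in [(-.095,-.0375),(.095,-.0375),(.095,.0375),(-.095,.0375)]]);cv2.polylines(im,[pts],True,(0,0,255),1)
u=pt(p);cv2.imwrite("pics/g2.png",im[u[1]-320:u[1]+200,u[0]-380:u[0]+380])
E
```

```text
[-0.1881272  -0.00031472  0.00756582] 6.375 [-0.56717298 -0.00259282  0.05762671] -0.5547061948695402
```

View pics/g2.png

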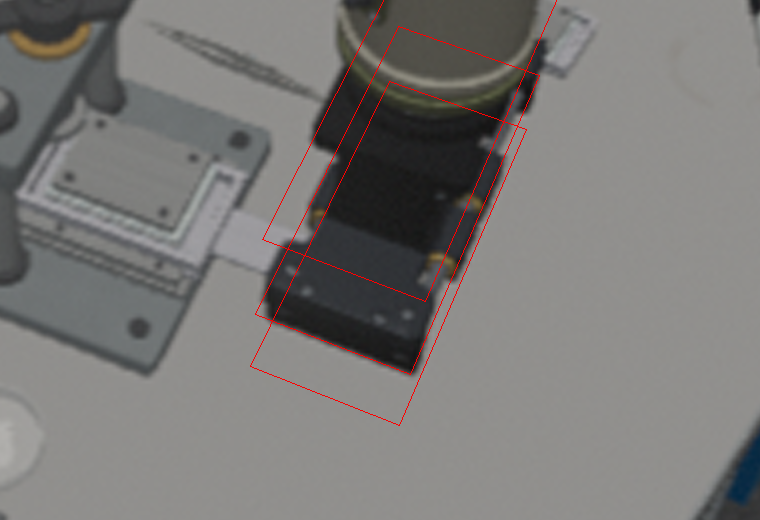

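>>> arm_command(deltas=[0, 0.006, 0.004, 0, 0, 0, 0, 0.006, 0.009, 0, 0, 0, 0, 0.006, 0.014, 0, 0, 0, 0, 0.006, 0.019, 0, 0, 0, 0, 0.006, 0.024, 0, 0, 0])

```text
time: 7.1
ee_pos: [0.4342, 0.0487, 0.002]
eef_rot: [0.551, -0.444, 0.443, -0.55]
ft_force: [-5.2, -0.9, 4.0]
width: 0.0007
```

```bash
python3 - <<'E'
from h import *
import cv2
s,p,Rm=st()
print(toP(p),s["time"],s["ft_force"],s["ft_force"][:2]@ex)
c=cams()
cv2.imwrite("pics/t5.png",cv2.resize(c["top"]["image"][140:340,200:480,::-1],None,fx=2.8,fy=2.8,interpolation=cv2.INTER_CUBIC))
E
```

```text
[-0.16485498 -0.00064805  0.00195541] 7.1 [-5.17453709 -0.85987677  3.98585062] -5.238938441339413
```

View pics/t5.png

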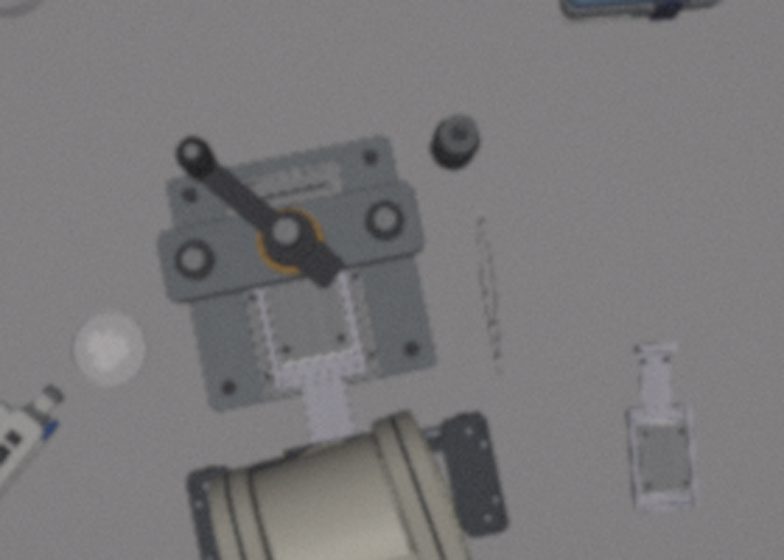

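>>> arm_command(deltas=[0, 0, 0.005, 0, 0, 0, 0, 0, 0.01, 0, 0, 0, 0, 0, 0.015, 0, 0, 0, 0, 0, 0.02, 0, 0, 0, 0, 0, 0.025, 0, 0, 0])

```text
time: 7.82
ee_pos: [0.4591, 0.0543, 0.0019]
eef_rot: [0.551, -0.443, 0.443, -0.551]
ft_force: [-2.1, -0.4, -1.1]
width: 0.0006
```

>>> arm_command(deltas=[0, 0, 0.002, 0, 0, 0, 0, 0, 0.003, 0, 0, 0, 0, 0, 0.004, 0, 0, 0])

```text
time: 8.2
ee_pos: [0.4627, 0.055, 0.0021]
eef_rot: [0.551, -0.443, 0.443, -0.551]
ft_force: [-6.2, -0.9, 0.4]
width: 0.0002
```

```bash
python3 - <<'E'
from h import *
s,p,Rm=st()
print(toP(p),s["time"],s["ft_force"],s["ft_force"][:2]@ex)
E
```

```text
[-0.13567967 -0.00060649  0.00205959] 8.2 [-6.16618619 -0.93787786  0.38845172] -6.2244414080456405
```

>>> arm_command(deltas=[0, 0, 0.001, 0, 0, 0, 0, 0, 0.002, 0, 0, 0, 0, 0, 0.002, 0, 0, 0])

```text
time: 8.57
ee_pos: [0.4625, 0.0549, 0.0017]
eef_rot: [0.552, -0.444, 0.443, -0.549]
ft_force: [-13.6, -1.3, 10.3]
width: 0.0006
```

>>> arm_command(deltas=[0, 0, 0.001, 0, 0, 0, 0, 0, 0.002, 0, 0, 0, 0, 0, 0.002, 0, 0, 0])

```text
time: 8.95
ee_pos: [0.4623, 0.0549, 0.0012]
eef_rot: [0.553, -0.445, 0.442, -0.548]
ft_force: [-22.5, -4.2, 16.3]
width: 0.0004
```

```bash
python3 - <<'E'
from h import *
s,p,Rm=st()
print(toP(p),s["time"],s["ft_force"],s["ft_force"][:2]@ex)
E
```

```text
[-0.13603488 -0.00068024  0.00123562] 8.95 [-22.50438052  -4.19840419  16.28361486] -22.882193062666882
```

Blocked at 23 N with the TCP at -136 mm, against an expected -134.5 mm, so the cassette is home. Next I back off, rise, open the hand and look.

>>> arm_command(deltas=[0, 0, -0.015, 0, 0, 0, 0, 0, -0.035, 0, 0, 0, 0, -0.05, -0.045, 0, 0, 0, 0, -0.1, -0.045, 0, 0, 0, 0, -0.16, -0.045, 0, 0, 0, 0, -0.215, -0.045, 0, 0, 0], hand=0.6)

```text
time: 9.7
ee_pos: [0.4231, 0.0465, 0.2197]
eef_rot: [-0.55, 0.442, -0.444, 0.551]
ft_force: [1.1, -0.7, -0.4]
width: 0.0492
```

```bash
python3 - <<'E'
from h import *
import cv2
s,p,Rm=st()
K=np.array([.6388,.1384,.22])
print(toP(p),toP(K),s["time"],s["ft_force"],delta(K),p)
from scipy.spatial.transform import Rotation as R
print((R.from_matrix(Rm).inv()*R.from_matrix(np.array([[ex[1],0,ex[0]],[-ex[0],0,ex[1]],[0,-1,0]]))).as_rotvec(degrees=True))
c=cams()
cv2.imwrite("pics/t6.png",cv2.resize(c["top"]["image"][140:340,200:480,::-1],None,fx=2.8,fy=2.8,interpolation=cv2.INTER_CUBIC))
E
```

```text
[-0.17617434 -0.00048365  0.21970341] [0.05417923 0.04335333 0.22      ] 9.7 [ 1.09853899 -0.73488193 -0.3637574 ] [-0.0436  0.0004  0.2304] [0.42307267 0.04649697 0.21970341]
[-0.18550757  0.05182287  0.07496128]
```

View pics/t6.png

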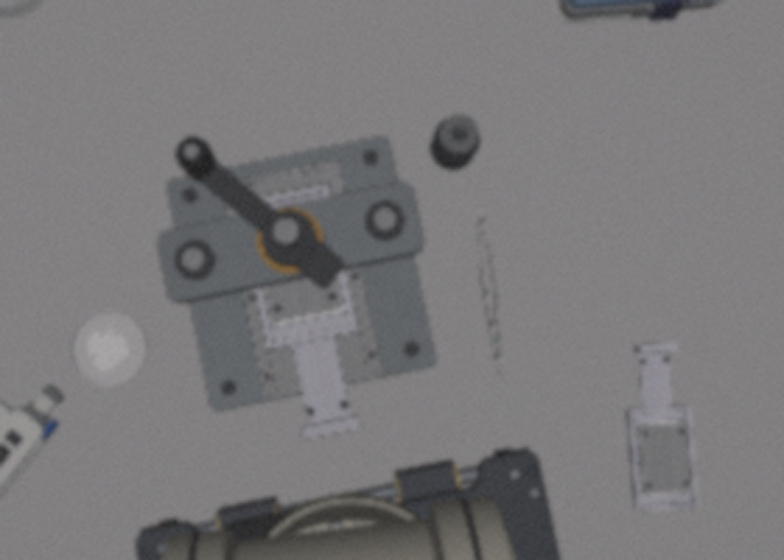

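>>> arm_command(deltas=[-0.011, 0, 0.058, 0, 0, 0, -0.022, 0, 0.115, 0, 0, 0, -0.033, 0, 0.173, 0, 0, 0, -0.0436, 0, 0.2304, 0, 0, 0, -0.0436, 0, 0.2304, 0, 0, 0])

```text
time: 10.42
ee_pos: [0.6401, 0.1401, 0.2133]
eef_rot: [0.551, -0.445, 0.441, -0.551]
ft_force: [-0.7, 0.7, -0.5]
width: 0.052
```

```bash
python3 - <<'E'
from h import *
import cv2
s,p,Rm=st()
T=lambda a:np.array(a)/2.8+[200,140]
c=cams()
print(toP(onz(c["top"],T((330,433)),.066)))
print(toP(p),s["time"],s["ft_force"],delta(np.array([.6388,.1384,.136])),s["joint_positions"].round(2))
cv2.imwrite("pics/s7.png",cv2.resize(c["scene"]["image"][130:330,200:460,::-1],None,fx=3,fy=3,interpolation=cv2.INTER_CUBIC))
E
```

```text
[-0.12334826  0.0017571   0.066     ]
[0.05583404 0.04468708 0.21334328] 10.425 [-0.72466798  0.74159056 -0.47302497] [0.0006 0.0804 0.0004] [ 0.22  0.49 -0.73  1.31  0.31  1.47 -1.84]
```

View pics/s7.png

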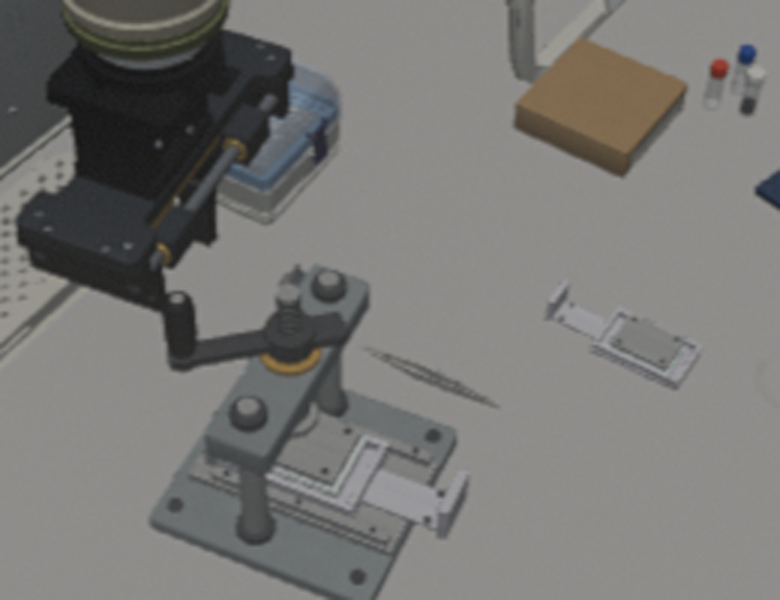

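```bash
python3 - <<'E'
from h import *
import cv2
s,p,Rm=st();print(p,toP(p))
c=cams()["scene"]
im=cv2.resize(c["image"][:,:,::-1],None,fx=6,fy=6,interpolation=cv2.INTER_CUBIC)
def pt(X): return tuple(int(round(v)) for v in (proj(c,X)+.5)*6-.5)
for off,col in((0,(0,0,255)),(.045,(0,255,0))):
  for sg in(-1,1):
    q=p+[0,0,off]+sg*Rm[:,0]*.026
    for zz in (0,.05):
      pts=np.array([pt(q+[0,0,zz]+b*Rm[:,2]+a*sg*Rm[:,0]) for a,b in [(0,-.0095),(0,.0095),(.015,.0095),(.015,-.0095)]]);cv2.polylines(im,[pts],True,col,1)
cv2.imwrite("pics/g8.png",im[1050:1550,1250:1850])
E
```

```text
[0.63829968 0.13883859 0.21641602] [0.05378382 0.04388844 0.21641602]
```

View pics/g8.png

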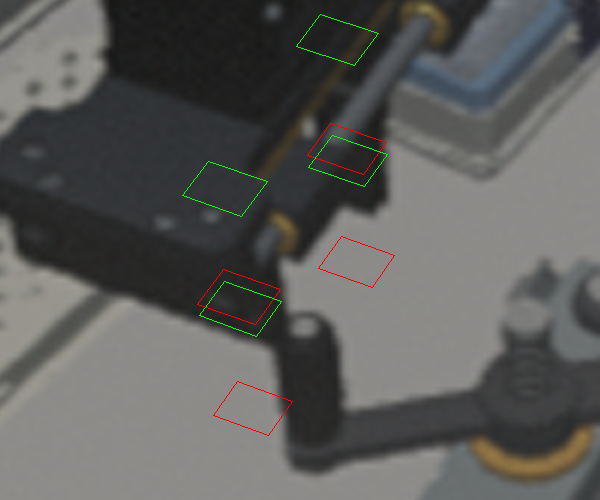

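>>> arm_command(deltas=[0, 0.025, 0, 0, 0, 0, 0, 0.045, 0, 0, 0, 0, 0, 0.06, 0, 0, 0, 0, 0, 0.07, 0, 0, 0, 0, 0, 0.077, 0, 0, 0, 0])

```text
time: 11.25
ee_pos: [0.6385, 0.1381, 0.1398]
eef_rot: [-0.551, 0.443, -0.443, 0.551]
ft_force: [-0.2, 0.1, 0.4]
width: 0.052
```

```bash
python3 - <<'E'
from h import *
import cv2
s,p,Rm=st();print(p,toP(p),s["ft_force"],s["time"])
c=cams()["scene"]
im=cv2.resize(c["image"][:,:,::-1],None,fx=6,fy=6,interpolation=cv2.INTER_CUBIC)
cv2.imwrite("pics/g9.png",im[1050:1550,1250:1850])
E
```

```text
[0.63845142 0.13807677 0.13975707] [0.0537698  0.04311177 0.13975707] [-0.1637113   0.10475625  0.42094685] 11.25
```

View pics/g9.png

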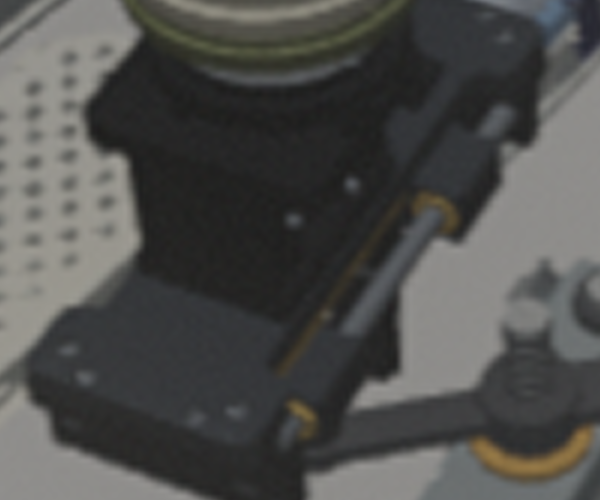

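>>> arm_command(deltas=[0, -0.003, 0, 0, 0, 0, 0, -0.003, 0, 0, 0, 0, 0, -0.003, 0, 0, 0, 0, 0, -0.003, 0, 0, 0, 0, 0, -0.003, 0, 0, 0, 0, 0, -0.003, 0, 0, 0, 0], hand=0, grip_force=40)

```text
time: 12.1
ee_pos: [0.6384, 0.139, 0.1432]
eef_rot: [-0.551, 0.443, -0.443, 0.551]
ft_force: [-0.2, 3.7, 1.2]
width: 0.0198
```

```bash
python3 - <<'E'
from h import *
s,p,Rm=st();q=toP(p);print(p,q,s["ft_force"],s["time"],s["width"],np.hypot(q[0],q[1]),np.degrees(np.arctan2(q[1],q[0])))
E
```

```text
[0.63837536 0.13896872 0.14321777] [0.05388549 0.04399945 0.14321777] [-0.20291313  3.73404768  1.24171036] 12.1 0.019818838938172368 0.06956722100405696 39.23287946981902
```

```bash
cat >> h.py <<'E'
def rows(f0,step,n):
    f=np.radians(f0);out=[]
    for k in range(1,n+1):
        g=np.radians(f0-step*k);out.append("%.4f, 0, %.4f, 0, 0, 0"%(-.07*(np.sin(g)-np.sin(f)),.07*(np.cos(g)-np.cos(f))))
    print(f0-step*n,"["+", ".join(out)+"]")
def log():
    s,p,Rm=st();q=toP(p);a=np.arctan2(q[1],q[0]);t=np.array([np.sin(a),-np.cos(a)])  # cw tangent
    f=s["ft_force"];fp=np.array([f[:2]@ex,f[:2]@ey]);rad=np.array([np.cos(a),np.sin(a)])
    print("t%.2f ang %.1f r %.1f z %.1f Ft %.2f Fr %.2f Fz %.2f w %.1f tq %s"%(s["time"],np.degrees(a),1e3*np.hypot(*q[:2]),1e3*p[2],fp@t,fp@rad,f[2],1e3*s["width"],np.round(s["torque"],2)))
E
python3 -c "
from h import *
for i in range(3): rows(39-40*i,5,8)
"
```

```text
-1 [0.0049, 0, 0.0036, 0, 0, 0, 0.0101, 0, 0.0068, 0, 0, 0, 0.0156, 0, 0.0095, 0, 0, 0, 0.0213, 0, 0.0118, 0, 0, 0, 0.0271, 0, 0.0135, 0, 0, 0, 0.0331, 0, 0.0147, 0, 0, 0, 0.0392, 0, 0.0154, 0, 0, 0, 0.0453, 0, 0.0156, 0, 0, 0]
-41 [0.0061, 0, -0.0004, 0, 0, 0, 0.0121, 0, -0.0013, 0, 0, 0, 0.0181, 0, -0.0027, 0, 0, 0, 0.0239, 0, -0.0046, 0, 0, 0, 0.0295, 0, -0.0071, 0, 0, 0, 0.0348, 0, -0.0100, 0, 0, 0, 0.0399, 0, -0.0134, 0, 0, 0, 0.0447, 0, -0.0172, 0, 0, 0]
-81 [0.0044, 0, -0.0042, 0, 0, 0, 0.0085, 0, -0.0088, 0, 0, 0, 0.0121, 0, -0.0137, 0, 0, 0, 0.0153, 0, -0.0189, 0, 0, 0, 0.0180, 0, -0.0244, 0, 0, 0, 0.0203, 0, -0.0300, 0, 0, 0, 0.0220, 0, -0.0359, 0, 0, 0, 0.0232, 0, -0.0419, 0, 0, 0]
```

>>> arm_command(deltas=[0.0049, 0, 0.0036, 0, 0, 0, 0.0101, 0, 0.0068, 0, 0, 0, 0.0156, 0, 0.0095, 0, 0, 0, 0.0213, 0, 0.0118, 0, 0, 0, 0.0271, 0, 0.0135, 0, 0, 0, 0.0331, 0, 0.0147, 0, 0, 0, 0.0392, 0, 0.0154, 0, 0, 0, 0.0453, 0, 0.0156, 0, 0, 0])

```text
time: 13.1
ee_pos: [0.6623, 0.0989, 0.1432]
eef_rot: [-0.551, 0.444, -0.442, 0.551]
ft_force: [-5.4, 5.7, 2.9]
width: 0.0201
```

```bash
python3 -c "
from h import *
log()
c=cams()
import cv2
cv2.imwrite('pics/s10.png',cv2.resize(c['scene']['image'][130:330,200:460,::-1],None,fx=3,fy=3,interpolation=cv2.INTER_CUBIC))
log()"
```

```text
t13.10 ang -0.3 r 68.8 z 143.2 Ft -6.68 Fr -4.12 Fz 2.88 w 20.1 tq [1.26 1.24 0.01]
t13.20 ang -1.2 r 68.7 z 143.2 Ft -2.83 Fr -3.37 Fz 3.00 w 20.1 tq [0.54 1.   0.01]
```

View pics/s10.png

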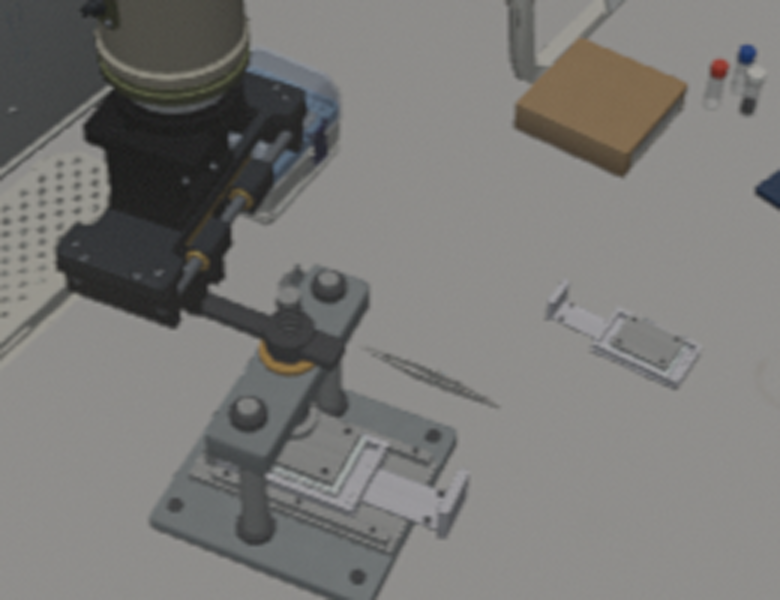

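>>> arm_command(deltas=[0.0061, 0, -0.0004, 0, 0, 0, 0.0121, 0, -0.0013, 0, 0, 0, 0.0181, 0, -0.0027, 0, 0, 0, 0.0239, 0, -0.0046, 0, 0, 0, 0.0295, 0, -0.0071, 0, 0, 0, 0.0348, 0, -0.01, 0, 0, 0, 0.0399, 0, -0.0134, 0, 0, 0, 0.0447, 0, -0.0172, 0, 0, 0])

```text
time: 14.2
ee_pos: [0.6556, 0.0523, 0.1432]
eef_rot: [-0.551, 0.443, -0.442, 0.552]
ft_force: [-2.3, 8.6, 1.3]
width: 0.0197
```

```bash
python3 -c "
from h import *
log()
rows(-41,3.75,8);rows(-71,3.75,8);rows(-101,2.5,8)"
```

```text
t14.20 ang -40.3 r 68.5 z 143.2 Ft -6.49 Fr -6.03 Fz 1.27 w 19.7 tq [1.82 0.39 0.01]
-71.0 [0.0034, 0, -0.0031, 0, 0, 0, 0.0065, 0, -0.0064, 0, 0, 0, 0.0094, 0, -0.0100, 0, 0, 0, 0.0121, 0, -0.0137, 0, 0, 0, 0.0145, 0, -0.0176, 0, 0, 0, 0.0167, 0, -0.0216, 0, 0, 0, 0.0186, 0, -0.0258, 0, 0, 0, 0.0203, 0, -0.0300, 0, 0, 0]
-101.0 [0.0013, 0, -0.0044, 0, 0, 0, 0.0024, 0, -0.0088, 0, 0, 0, 0.0032, 0, -0.0134, 0, 0, 0, 0.0036, 0, -0.0179, 0, 0, 0, 0.0038, 0, -0.0225, 0, 0, 0, 0.0037, 0, -0.0271, 0, 0, 0, 0.0033, 0, -0.0316, 0, 0, 0, 0.0025, 0, -0.0361, 0, 0, 0]
-121.0 [-0.0006, 0, -0.0030, 0, 0, 0, -0.0014, 0, -0.0059, 0, 0, 0, -0.0023, 0, -0.0089, 0, 0, 0, -0.0034, 0, -0.0117, 0, 0, 0, -0.0045, 0, -0.0146, 0, 0, 0, -0.0058, 0, -0.0173, 0, 0, 0, -0.0072, 0, -0.0200, 0, 0, 0, -0.0087, 0, -0.0227, 0, 0, 0]
```

>>> arm_command(deltas=[0.0034, 0, -0.0031, 0, 0, 0, 0.0065, 0, -0.0064, 0, 0, 0, 0.0094, 0, -0.01, 0, 0, 0, 0.0121, 0, -0.0137, 0, 0, 0, 0.0145, 0, -0.0176, 0, 0, 0, 0.0167, 0, -0.0216, 0, 0, 0, 0.0186, 0, -0.0258, 0, 0, 0, 0.0203, 0, -0.03, 0, 0, 0])

```text
time: 15.2
ee_pos: [0.6313, 0.026, 0.1432]
eef_rot: [-0.55, 0.443, -0.442, 0.552]
ft_force: [2.5, 8.6, -0.6]
width: 0.0196
```

```bash
python3 -c "
from h import *
log()"
```

```text
t15.20 ang -70.5 r 68.8 z 143.2 Ft -6.63 Fr -6.00 Fz -0.59 w 19.6 tq [ 1.91 -0.53 -0.03]
```

>>> arm_command(deltas=[0.0013, 0, -0.0044, 0, 0, 0, 0.0024, 0, -0.0088, 0, 0, 0, 0.0032, 0, -0.0134, 0, 0, 0, 0.0036, 0, -0.0179, 0, 0, 0, 0.0038, 0, -0.0225, 0, 0, 0, 0.0037, 0, -0.0271, 0, 0, 0, 0.0033, 0, -0.0316, 0, 0, 0, 0.0025, 0, -0.0361, 0, 0, 0])

```text
time: 16.2
ee_pos: [0.5973, 0.0151, 0.1432]
eef_rot: [-0.55, 0.443, -0.443, 0.552]
ft_force: [6.3, 7.0, -4.8]
width: 0.0195
```

```bash
python3 -c "
from h import *
log()
import cv2
c=cams()
cv2.imwrite('pics/s11.png',cv2.resize(c['scene']['image'][180:320,220:400,::-1],None,fx=4,fy=4,interpolation=cv2.INTER_CUBIC))
log()
"
```

```text
t16.20 ang -100.5 r 69.4 z 143.2 Ft -6.56 Fr -6.80 Fz -4.85 w 19.5 tq [ 1.45 -1.35 -0.02]
t16.30 ang -100.8 r 69.4 z 143.2 Ft -3.66 Fr -7.52 Fz -2.33 w 20.2 tq [ 1.48 -0.73  0.01]
```

View pics/s11.png

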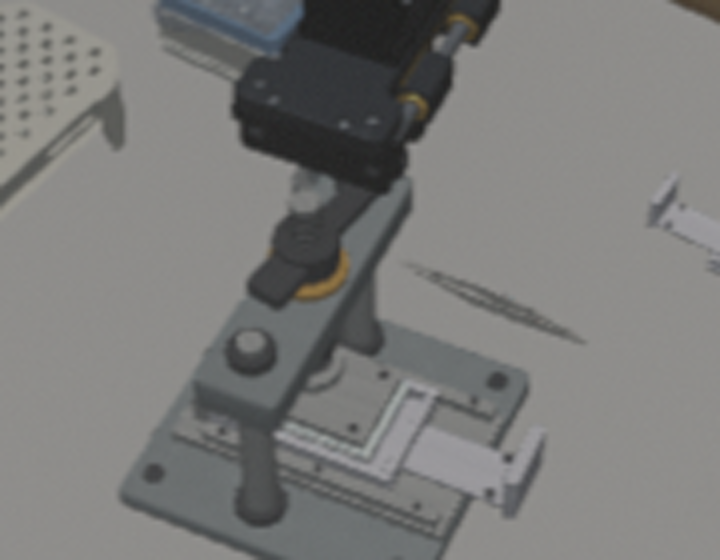

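>>> arm_command(deltas=[-0.0012, 0, -0.003, 0, 0, 0, -0.0024, 0, -0.0059, 0, 0, 0, -0.0033, 0, -0.0089, 0, 0, 0, -0.0044, 0, -0.0117, 0, 0, 0, -0.0055, 0, -0.0145, 0, 0, 0, -0.0068, 0, -0.0172, 0, 0, 0, -0.0082, 0, -0.0199, 0, 0, 0, -0.0097, 0, -0.0225, 0, 0, 0])

```text
time: 17.3
ee_pos: [0.5737, 0.018, 0.1432]
eef_rot: [-0.55, 0.443, -0.444, 0.551]
ft_force: [7.4, 2.2, -4.9]
width: 0.0198
```

```bash
python3 -c "
from h import *
log()
rows(-121,2.5,8);rows(-141,2.5,8);rows(-161,2.5,8)"
```

```text
t17.30 ang -120.1 r 69.9 z 143.2 Ft -6.41 Fr -4.36 Fz -4.88 w 19.8 tq [ 0.5  -1.67 -0.  ]
-141.0 [-0.0016, 0, -0.0026, 0, 0, 0, -0.0034, 0, -0.0051, 0, 0, 0, -0.0052, 0, -0.0075, 0, 0, 0, -0.0072, 0, -0.0099, 0, 0, 0, -0.0092, 0, -0.0121, 0, 0, 0, -0.0114, 0, -0.0143, 0, 0, 0, -0.0136, 0, -0.0164, 0, 0, 0, -0.0159, 0, -0.0183, 0, 0, 0]
-161.0 [-0.0024, 0, -0.0019, 0, 0, 0, -0.0049, 0, -0.0036, 0, 0, 0, -0.0075, 0, -0.0053, 0, 0, 0, -0.0101, 0, -0.0068, 0, 0, 0, -0.0128, 0, -0.0082, 0, 0, 0, -0.0156, 0, -0.0095, 0, 0, 0, -0.0184, 0, -0.0107, 0, 0, 0, -0.0213, 0, -0.0118, 0, 0, 0]
-181.0 [-0.0029, 0, -0.0009, 0, 0, 0, -0.0059, 0, -0.0017, 0, 0, 0, -0.0088, 0, -0.0024, 0, 0, 0, -0.0118, 0, -0.0030, 0, 0, 0, -0.0149, 0, -0.0034, 0, 0, 0, -0.0179, 0, -0.0036, 0, 0, 0, -0.0210, 0, -0.0038, 0, 0, 0, -0.0240, 0, -0.0038, 0, 0, 0]
```

>>> arm_command(deltas=[-0.0016, 0, -0.0026, 0, 0, 0, -0.0034, 0, -0.0051, 0, 0, 0, -0.0052, 0, -0.0075, 0, 0, 0, -0.0072, 0, -0.0099, 0, 0, 0, -0.0092, 0, -0.0121, 0, 0, 0, -0.0114, 0, -0.0143, 0, 0, 0, -0.0136, 0, -0.0164, 0, 0, 0, -0.0159, 0, -0.0183, 0, 0, 0])

```text
time: 18.3
ee_pos: [0.5525, 0.0285, 0.1432]
eef_rot: [-0.55, 0.443, -0.445, 0.551]
ft_force: [8.0, -0.9, -4.3]
width: 0.0199
```

```bash
python3 -c "
from h import *
log()"
```

```text
t18.30 ang -139.6 r 70.4 z 143.2 Ft -6.90 Fr -4.07 Fz -4.31 w 19.9 tq [-0.23 -1.66  0.04]
```

>>> arm_command(deltas=[-0.0024, 0, -0.0019, 0, 0, 0, -0.0049, 0, -0.0036, 0, 0, 0, -0.0075, 0, -0.0053, 0, 0, 0, -0.0101, 0, -0.0068, 0, 0, 0, -0.0128, 0, -0.0082, 0, 0, 0, -0.0156, 0, -0.0095, 0, 0, 0, -0.0184, 0, -0.0107, 0, 0, 0, -0.0213, 0, -0.0118, 0, 0, 0])

```text
time: 19.3
ee_pos: [0.536, 0.0454, 0.1431]
eef_rot: [0.551, -0.443, 0.445, -0.55]
ft_force: [4.7, -4.3, -1.4]
width: 0.0197
```

```bash
python3 -c "
from h import *
log()"
```

```text
t19.30 ang -158.8 r 70.9 z 143.1 Ft -6.16 Fr -1.53 Fz -1.38 w 19.7 tq [-1.07 -0.95  0.02]
```

>>> arm_command(deltas=[-0.0029, 0, -0.0009, 0, 0, 0, -0.0059, 0, -0.0017, 0, 0, 0, -0.0088, 0, -0.0024, 0, 0, 0, -0.0118, 0, -0.003, 0, 0, 0, -0.0149, 0, -0.0034, 0, 0, 0, -0.0179, 0, -0.0036, 0, 0, 0, -0.021, 0, -0.0038, 0, 0, 0, -0.024, 0, -0.0038, 0, 0, 0])

```text
time: 20.3
ee_pos: [0.526, 0.0673, 0.1431]
eef_rot: [0.552, -0.444, 0.445, -0.549]
ft_force: [-3.1, -7.6, 4.5]
width: 0.02
```

```bash
python3 -c "
from h import *
log()
rows(-181,2.5,4);rows(-191,2.5,4);rows(-201,2.5,8);rows(-221,2.5,8)"
```

```text
t20.30 ang -178.3 r 71.2 z 143.1 Ft -6.62 Fr 4.86 Fz 4.45 w 20.0 tq [-1.69  0.81 -0.06]
-191.0 [-0.0031, 0, 0.0001, 0, 0, 0, -0.0061, 0, 0.0004, 0, 0, 0, -0.0091, 0, 0.0008, 0, 0, 0, -0.0121, 0, 0.0013, 0, 0, 0]
-201.0 [-0.0030, 0, 0.0006, 0, 0, 0, -0.0059, 0, 0.0014, 0, 0, 0, -0.0089, 0, 0.0023, 0, 0, 0, -0.0117, 0, 0.0034, 0, 0, 0]
-221.0 [-0.0028, 0, 0.0012, 0, 0, 0, -0.0056, 0, 0.0024, 0, 0, 0, -0.0083, 0, 0.0038, 0, 0, 0, -0.0110, 0, 0.0053, 0, 0, 0, -0.0135, 0, 0.0070, 0, 0, 0, -0.0161, 0, 0.0087, 0, 0, 0, -0.0185, 0, 0.0106, 0, 0, 0, -0.0208, 0, 0.0125, 0, 0, 0]
-241.0 [-0.0023, 0, 0.0021, 0, 0, 0, -0.0044, 0, 0.0042, 0, 0, 0, -0.0065, 0, 0.0064, 0, 0, 0, -0.0085, 0, 0.0088, 0, 0, 0, -0.0103, 0, 0.0112, 0, 0, 0, -0.0121, 0, 0.0137, 0, 0, 0, -0.0138, 0, 0.0163, 0, 0, 0, -0.0153, 0, 0.0189, 0, 0, 0]
```

>>> arm_command(deltas=[-0.0031, 0, -0.0004, 0, 0, 0, -0.0061, 0, -0.0006, 0, 0, 0, -0.0091, 0, -0.0002, 0, 0, 0, -0.0121, 0, 0.0003, 0, 0, 0])

```text
time: 20.8
ee_pos: [0.5239, 0.0795, 0.1431]
eef_rot: [0.551, -0.443, 0.445, -0.549]
ft_force: [-2.4, -6.9, 4.8]
width: 0.0203
```

```bash
python3 -c "
from h import *
log()"
```

```text
t20.80 ang 171.7 r 71.4 z 143.1 Ft -6.69 Fr 2.85 Fz 4.81 w 20.3 tq [-1.44  0.52 -0.02]
```

>>> arm_command(deltas=[-0.003, 0, 0.0006, 0, 0, 0, -0.0059, 0, 0.0014, 0, 0, 0, -0.0089, 0, 0.0023, 0, 0, 0, -0.0117, 0, 0.0034, 0, 0, 0])

```text
time: 21.3
ee_pos: [0.5241, 0.092, 0.1431]
eef_rot: [0.552, -0.444, 0.444, -0.549]
ft_force: [-6.5, -5.9, 6.0]
width: 0.0198
```

```bash
python3 -c "
from h import *
log()"
```

```text
t21.30 ang 161.7 r 71.4 z 143.1 Ft -6.54 Fr 5.89 Fz 6.04 w 19.8 tq [-1.27  1.41 -0.  ]
```

>>> arm_command(deltas=[-0.003, 0, 0.0006, 0, 0, 0, -0.0059, 0, 0.0014, 0, 0, 0, -0.0086, 0, 0.0028, 0, 0, 0, -0.0113, 0, 0.0043, 0, 0, 0, -0.0138, 0, 0.006, 0, 0, 0, -0.0164, 0, 0.0077, 0, 0, 0, -0.0188, 0, 0.0096, 0, 0, 0, -0.0211, 0, 0.0115, 0, 0, 0])

```text
time: 22.3
ee_pos: [0.5308, 0.1157, 0.1431]
eef_rot: [0.552, -0.444, 0.444, -0.549]
ft_force: [-7.3, -4.3, 6.1]
width: 0.02
```

```bash
python3 -c "
from h import *
log()"
```

```text
t22.30 ang 141.8 r 71.5 z 143.1 Ft -7.09 Fr 4.67 Fz 6.14 w 20.0 tq [-0.94  1.35  0.01]
```

>>> arm_command(deltas=[-0.0023, 0, 0.0021, 0, 0, 0, -0.0044, 0, 0.0042, 0, 0, 0, -0.0065, 0, 0.0064, 0, 0, 0, -0.0085, 0, 0.0088, 0, 0, 0])

```text
time: 22.8
ee_pos: [0.5373, 0.1265, 0.1431]
eef_rot: [0.552, -0.444, 0.444, -0.549]
ft_force: [-7.8, -3.8, 7.4]
width: 0.0193
```

```bash
python3 -c "
from h import *
log();rows(-231,2.5,4)
rows(-241,2.5,4);rows(-251,2.5,4);rows(-261,2.5,4);rows(-271,2.5,4)"
```

```text
t22.80 ang 131.7 r 71.4 z 143.1 Ft -7.69 Fr 4.10 Fz 7.43 w 19.3 tq [-0.58  1.59 -0.01]
-241.0 [-0.0019, 0, 0.0024, 0, 0, 0, -0.0036, 0, 0.0049, 0, 0, 0, -0.0053, 0, 0.0075, 0, 0, 0, -0.0068, 0, 0.0101, 0, 0, 0]
-251.0 [-0.0014, 0, 0.0027, 0, 0, 0, -0.0027, 0, 0.0055, 0, 0, 0, -0.0039, 0, 0.0083, 0, 0, 0, -0.0050, 0, 0.0111, 0, 0, 0]
-261.0 [-0.0009, 0, 0.0029, 0, 0, 0, -0.0017, 0, 0.0059, 0, 0, 0, -0.0024, 0, 0.0088, 0, 0, 0, -0.0030, 0, 0.0118, 0, 0, 0]
-271.0 [-0.0004, 0, 0.0030, 0, 0, 0, -0.0007, 0, 0.0061, 0, 0, 0, -0.0008, 0, 0.0091, 0, 0, 0, -0.0009, 0, 0.0122, 0, 0, 0]
-281.0 [0.0001, 0, 0.0031, 0, 0, 0, 0.0004, 0, 0.0061, 0, 0, 0, 0.0008, 0, 0.0091, 0, 0, 0, 0.0013, 0, 0.0121, 0, 0, 0]
```

>>> arm_command(deltas=[-0.0019, 0, 0.0024, 0, 0, 0, -0.0036, 0, 0.0049, 0, 0, 0, -0.0053, 0, 0.0075, 0, 0, 0, -0.0068, 0, 0.0101, 0, 0, 0])

```text
time: 23.3
ee_pos: [0.5455, 0.1358, 0.1431]
eef_rot: [0.552, -0.444, 0.443, -0.55]
ft_force: [-7.6, -1.0, 6.3]
width: 0.0202
```

```bash
python3 -c "
from h import *
log()"
```

```text
t23.30 ang 121.7 r 71.4 z 143.1 Ft -6.15 Fr 4.61 Fz 6.33 w 20.2 tq [-0.34  1.73 -0.  ]
```

>>> arm_command(deltas=[-0.0014, 0, 0.0027, 0, 0, 0, -0.0027, 0, 0.0055, 0, 0, 0, -0.0039, 0, 0.0083, 0, 0, 0, -0.005, 0, 0.0111, 0, 0, 0])

```text
time: 23.8
ee_pos: [0.5552, 0.1435, 0.1431]
eef_rot: [0.552, -0.444, 0.443, -0.55]
ft_force: [-9.0, 0.3, 6.2]
width: 0.0198
```

```bash
python3 -c "
from h import *
log()
import cv2
c=cams()
cv2.imwrite('pics/s12.png',cv2.resize(c['scene']['image'][180:320,220:400,::-1],None,fx=4,fy=4,interpolation=cv2.INTER_CUBIC))"
```

```text
t23.80 ang 111.7 r 71.2 z 143.1 Ft -7.32 Fr 5.30 Fz 6.25 w 19.8 tq [-0.08  1.66  0.01]
```

View pics/s12.png

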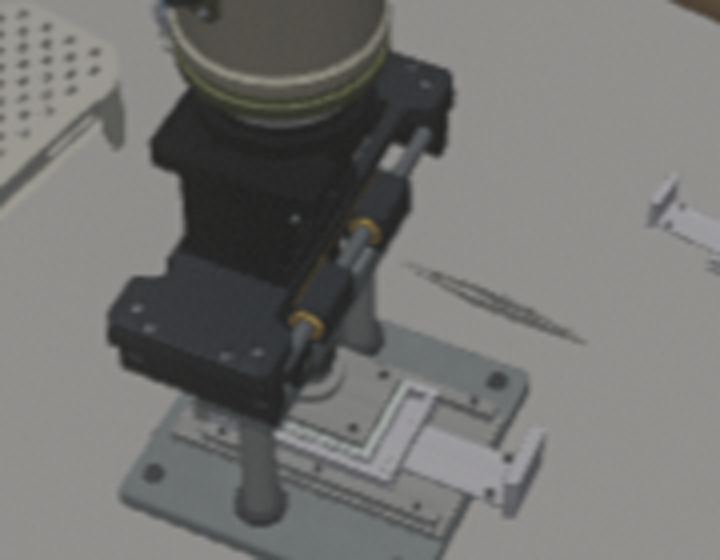

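```bash
python3 - <<'E'
import numpy as np
D="""-0.3 -6.68 1.26 1.24
-40.3 -6.49 1.82 .39
-70.5 -6.63 1.91 -.53
-100.5 -6.56 1.45 -1.35
-120.1 -6.41 .5 -1.67
-139.6 -6.9 -.23 -1.66
-158.8 -6.16 -1.07 -.95
-178.3 -6.62 -1.69 .81
-188.3 -6.69 -1.44 .52
-198.3 -6.54 -1.27 1.41
-218.2 -7.09 -.94 1.35
-228.3 -7.69 -.58 1.59
-238.3 -6.15 -.34 1.73
-248.3 -7.32 -.08 1.66"""
for l in D.split("\n"):
    a,f,mx,my=map(float,l.split());w=np.radians(a+12.3);F=np.array([-my,mx])/.217
    print(a,f,round(F@[np.sin(w),-np.cos(w)],2))
E
```

```text
-0.3 -6.68 -6.87
-40.3 -6.49 -6.56
-70.5 -6.63 -6.71
-100.5 -6.56 -6.43
-120.1 -6.41 -6.62
-139.6 -6.9 -6.73
-158.8 -6.16 -6.53
-178.3 -6.62 -6.65
-188.3 -6.69 -6.45
-198.3 -6.54 -6.5
-218.2 -7.09 -6.61
-228.3 -7.69 -6.47
-238.3 -6.15 -6.82
-248.3 -7.32 -6.55
```

```bash
cat >> h.py <<'E'
_l=log
def log():
    _l();s,p,Rm=st();q=p[:2]-(AX-.0012*ex);w=np.arctan2(q[1],q[0]);m=s["torque"];F=np.array([-m[1],m[0]])/.217
    print("   FtM %.2f angP(centred) %.1f r %.1f"%(F@[np.sin(w),-np.cos(w)],np.degrees(w-YAW),1e3*np.hypot(*q)))
E
python3 -c "
from h import *
log()"
```

```text
t23.90 ang 111.4 r 71.2 z 143.1 Ft -5.21 Fr 3.25 Fz 4.42 w 20.2 tq [0.04 1.32 0.02]
   FtM -5.00 angP(centred) 110.5 r 70.8
```

>>> arm_command(deltas=[-0.0009, 0, 0.0029, 0, 0, 0, -0.0017, 0, 0.0059, 0, 0, 0, -0.0024, 0, 0.0088, 0, 0, 0, -0.003, 0, 0.0118, 0, 0, 0])

```text
time: 24.4
ee_pos: [0.5661, 0.1494, 0.1431]
eef_rot: [0.552, -0.444, 0.443, -0.55]
ft_force: [-6.8, 0.6, 5.2]
width: 0.02
```

```bash
python3 -c "
from h import *
log()"
```

```text
t24.40 ang 101.8 r 71.1 z 143.1 Ft -5.99 Fr 3.30 Fz 5.17 w 20.0 tq [0.16 1.67 0.01]
   FtM -6.78 angP(centred) 100.9 r 70.8
```

>>> arm_command(deltas=[-0.0004, 0, 0.003, 0, 0, 0, -0.0007, 0, 0.0061, 0, 0, 0, -0.0008, 0, 0.0091, 0, 0, 0, -0.0009, 0, 0.0122, 0, 0, 0])

```text
time: 24.9
ee_pos: [0.5778, 0.1532, 0.1431]
eef_rot: [0.552, -0.444, 0.443, -0.55]
ft_force: [-7.1, 1.5, 4.5]
width: 0.0197
```

```bash
python3 -c "
from h import *
log()"
```

```text
t24.90 ang 91.8 r 70.9 z 143.1 Ft -6.56 Fr 3.23 Fz 4.45 w 19.7 tq [ 0.34  1.55 -0.04]
   FtM -6.61 angP(centred) 90.9 r 70.8
```

>>> arm_command(deltas=[0.0001, 0, 0.0031, 0, 0, 0, 0.0004, 0, 0.0061, 0, 0, 0, 0.0008, 0, 0.0091, 0, 0, 0, 0.0013, 0, 0.0121, 0, 0, 0])

```text
time: 25.4
ee_pos: [0.5897, 0.155, 0.1431]
eef_rot: [0.552, -0.444, 0.442, -0.55]
ft_force: [-8.0, 3.3, 5.8]
width: 0.0198
```

```bash
python3 -c "
from h import *
log();
for i in range(6):rows(-281-10*i,2.5,4)"
```

```text
t25.40 ang 82.1 r 70.7 z 143.1 Ft -7.74 Fr 3.86 Fz 5.84 w 19.8 tq [ 0.58  1.8  -0.01]
   FtM -8.10 angP(centred) 81.1 r 70.8
-291.0 [0.0006, 0, 0.0030, 0, 0, 0, 0.0014, 0, 0.0059, 0, 0, 0, 0.0023, 0, 0.0089, 0, 0, 0, 0.0034, 0, 0.0117, 0, 0, 0]
-301.0 [0.0012, 0, 0.0028, 0, 0, 0, 0.0024, 0, 0.0056, 0, 0, 0, 0.0038, 0, 0.0083, 0, 0, 0, 0.0053, 0, 0.0110, 0, 0, 0]
-311.0 [0.0016, 0, 0.0026, 0, 0, 0, 0.0034, 0, 0.0051, 0, 0, 0, 0.0052, 0, 0.0075, 0, 0, 0, 0.0072, 0, 0.0099, 0, 0, 0]
-321.0 [0.0021, 0, 0.0023, 0, 0, 0, 0.0042, 0, 0.0044, 0, 0, 0, 0.0064, 0, 0.0065, 0, 0, 0, 0.0088, 0, 0.0085, 0, 0, 0]
-331.0 [0.0024, 0, 0.0019, 0, 0, 0, 0.0049, 0, 0.0036, 0, 0, 0, 0.0075, 0, 0.0053, 0, 0, 0, 0.0101, 0, 0.0068, 0, 0, 0]
-341.0 [0.0027, 0, 0.0014, 0, 0, 0, 0.0055, 0, 0.0027, 0, 0, 0, 0.0083, 0, 0.0039, 0, 0, 0, 0.0111, 0, 0.0050, 0, 0, 0]
```

>>> arm_command(deltas=[0.0006, 0, 0.003, 0, 0, 0, 0.0014, 0, 0.0059, 0, 0, 0, 0.0023, 0, 0.0089, 0, 0, 0, 0.0034, 0, 0.0117, 0, 0, 0])

```text
time: 25.9
ee_pos: [0.6018, 0.1546, 0.1431]
eef_rot: [0.552, -0.444, 0.442, -0.551]
ft_force: [-7.6, 3.8, 4.9]
width: 0.02
```

```bash
python3 -c "
from h import *
log()"
```

```text
t25.90 ang 72.3 r 70.4 z 143.1 Ft -7.94 Fr 3.06 Fz 4.91 w 20.0 tq [0.87 1.75 0.01]
   FtM -8.44 angP(centred) 71.4 r 70.8
```

>>> arm_command(deltas=[0.0012, 0, 0.0028, 0, 0, 0, 0.0024, 0, 0.0056, 0, 0, 0, 0.0038, 0, 0.0083, 0, 0, 0, 0.0053, 0, 0.011, 0, 0, 0])

```text
time: 26.4
ee_pos: [0.6135, 0.1522, 0.1432]
eef_rot: [0.552, -0.444, 0.442, -0.551]
ft_force: [-8.9, 5.3, 3.6]
width: 0.02
```

```bash
python3 -c "
from h import *
log()"
```

```text
t26.40 ang 62.5 r 70.2 z 143.2 Ft -10.00 Fr 2.73 Fz 3.65 w 20.0 tq [ 0.99  1.69 -0.03]
   FtM -8.75 angP(centred) 61.6 r 70.8
```

>>> arm_command(deltas=[0.0016, 0, 0.0026, 0, 0, 0, 0.0034, 0, 0.0051, 0, 0, 0, 0.0052, 0, 0.0075, 0, 0, 0, 0.0072, 0, 0.0099, 0, 0, 0])

```text
time: 26.9
ee_pos: [0.6247, 0.1478, 0.1432]
eef_rot: [0.551, -0.444, 0.442, -0.551]
ft_force: [-7.3, 5.4, 4.6]
width: 0.0199
```

```bash
python3 -c "
from h import *
log()"
```

```text
t26.90 ang 52.6 r 69.9 z 143.2 Ft -8.88 Fr 1.80 Fz 4.62 w 19.9 tq [ 1.34  1.59 -0.02]
   FtM -9.30 angP(centred) 51.8 r 70.6
```

```bash
python3 -c "
from h import *
rows(-311,4,8);rows(-343,2.5,8)"
```

```text
-343 [0.0033, 0, 0.0036, 0, 0, 0, 0.0069, 0, 0.0069, 0, 0, 0, 0.0107, 0, 0.0100, 0, 0, 0, 0.0147, 0, 0.0128, 0, 0, 0, 0.0189, 0, 0.0153, 0, 0, 0, 0.0232, 0, 0.0175, 0, 0, 0, 0.0277, 0, 0.0194, 0, 0, 0, 0.0324, 0, 0.0210, 0, 0, 0]
-363.0 [0.0029, 0, 0.0008, 0, 0, 0, 0.0059, 0, 0.0015, 0, 0, 0, 0.0089, 0, 0.0021, 0, 0, 0, 0.0119, 0, 0.0025, 0, 0, 0, 0.0150, 0, 0.0028, 0, 0, 0, 0.0180, 0, 0.0030, 0, 0, 0, 0.0211, 0, 0.0031, 0, 0, 0, 0.0241, 0, 0.0030, 0, 0, 0]
```

>>> arm_command(deltas=[0.0033, 0, 0.0036, 0, 0, 0, 0.0069, 0, 0.0069, 0, 0, 0, 0.0107, 0, 0.01, 0, 0, 0, 0.0147, 0, 0.0128, 0, 0, 0, 0.0189, 0, 0.0153, 0, 0, 0, 0.0232, 0, 0.0175, 0, 0, 0, 0.0277, 0, 0.0194, 0, 0, 0, 0.0324, 0, 0.021, 0, 0, 0])

```text
time: 27.9
ee_pos: [0.6528, 0.1224, 0.1432]
eef_rot: [-0.551, 0.444, -0.441, 0.553]
ft_force: [-2.8, 11.5, 0.4]
width: 0.0201
```

```bash
python3 -c "
from h import *
log()"
```

```text
t27.90 ang 21.0 r 69.1 z 143.2 Ft -11.18 Fr 3.98 Fz 0.45 w 20.1 tq [2.46 0.5  0.04]
   FtM -10.74 angP(centred) 20.7 r 70.2
```

>>> arm_command(deltas=[0.0029, 0, 0.0008, 0, 0, 0, 0.0059, 0, 0.0015, 0, 0, 0, 0.0089, 0, 0.0021, 0, 0, 0, 0.0119, 0, 0.0025, 0, 0, 0, 0.015, 0, 0.0028, 0, 0, 0, 0.018, 0, 0.003, 0, 0, 0, 0.0211, 0, 0.0031, 0, 0, 0, 0.0241, 0, 0.003, 0, 0, 0])

```text
time: 28.9
ee_pos: [0.662, 0.0999, 0.1433]
eef_rot: [-0.55, 0.443, -0.442, 0.553]
ft_force: [4.0, 13.3, -1.8]
width: 0.0201
```

```bash
python3 -c "
from h import *
log();c=cams();log()"
```

```text
t28.90 ang 0.7 r 68.7 z 143.3 Ft -12.08 Fr 6.88 Fz -1.75 w 20.1 tq [ 2.84 -0.8  -0.01]
   FtM -11.91 angP(centred) 0.7 r 69.9
t29.00 ang 0.2 r 68.7 z 143.2 Ft -10.90 Fr 6.34 Fz -2.10 w 19.9 tq [ 2.42 -0.85 -0.02]
   FtM -10.04 angP(centred) 0.2 r 69.9
```

>>> arm_command(deltas=[-0.0015, 0, 0.001, 0, 0, 0, -0.003, 0, 0.0015, 0, 0, 0, -0.003, 0, 0.0015, 0, 0, 0])

```text
time: 29.38
ee_pos: [0.6623, 0.0993, 0.1432]
eef_rot: [0.551, -0.444, 0.443, -0.551]
ft_force: [-3.8, 3.5, 4.3]
width: 0.0198
```

```bash
python3 -c "
from h import *
log()"
```

```text
t29.38 ang 0.1 r 68.8 z 143.2 Ft -4.24 Fr -3.01 Fz 4.27 w 19.8 tq [0.82 0.95 0.01]
   FtM -4.64 angP(centred) 0.1 r 70.0
```

>>> arm_command(deltas=[-0.0013, 0, -0.0005, 0, 0, 0, -0.0013, 0, -0.0005, 0, 0, 0])

```text
time: 29.62
ee_pos: [0.6622, 0.0993, 0.1432]
eef_rot: [0.551, -0.443, 0.444, -0.551]
ft_force: [-1.1, 0.0, 2.1]
width: 0.0198
```

>>> arm_command(deltas=[0, 0, 0, 0, 0, 0, 0, 0, 0, 0, 0, 0, 0, 0, 0, 0, 0, 0, 0, 0, 0, 0, 0, 0], hand=0.5)

```text
time: 30.12
ee_pos: [0.6619, 0.0999, 0.1429]
eef_rot: [0.551, -0.443, 0.443, -0.551]
ft_force: [0.5, 0.4, 0.6]
width: 0.0426
```

```bash
python3 -c "
from h import *
log()"
```

```text
t30.12 ang 0.7 r 68.6 z 142.9 Ft -0.27 Fr 0.60 Fz 0.62 w 42.6 tq [ 0.06  0.04 -0.04]
   FtM -0.32 angP(centred) 0.7 r 69.8
```

Released with no force left. Now I rise straight up, then move back clear of the view.

>>> arm_command(deltas=[0, -0.04, 0, 0, 0, 0, 0, -0.09, 0, 0, 0, 0, 0, -0.14, 0, 0, 0, 0, 0, -0.14, -0.06, 0, 0, 0, 0.03, -0.14, -0.12, 0, 0, 0, 0.08, -0.14, -0.16, 0, 0, 0, 0.14, -0.14, -0.18, 0, 0, 0, 0.2, -0.14, -0.19, 0, 0, 0])

```text
time: 31.12
ee_pos: [0.5181, -0.1336, 0.284]
eef_rot: [0.551, -0.443, 0.444, -0.551]
ft_force: [0.7, -0.1, -0.0]
width: 0.0434
```

```bash
python3 - <<'E'
from h import *
import cv2
log()
c=cams()
cv2.imwrite("pics/t13.png",cv2.resize(c["top"]["image"][140:340,200:480,::-1],None,fx=2.8,fy=2.8,interpolation=cv2.INTER_CUBIC))
cv2.imwrite("pics/s13.png",cv2.resize(c["scene"]["image"][180:380,220:480,::-1],None,fx=3,fy=3,interpolation=cv2.INTER_CUBIC))
E
```

```text
t31.12 ang -121.7 r 231.3 z 284.0 Ft -0.75 Fr -0.13 Fz -0.03 w 43.4 tq [-0.   -0.09 -0.03]
   FtM -0.42 angP(centred) -121.5 r 230.7
```

View pics/t13.png

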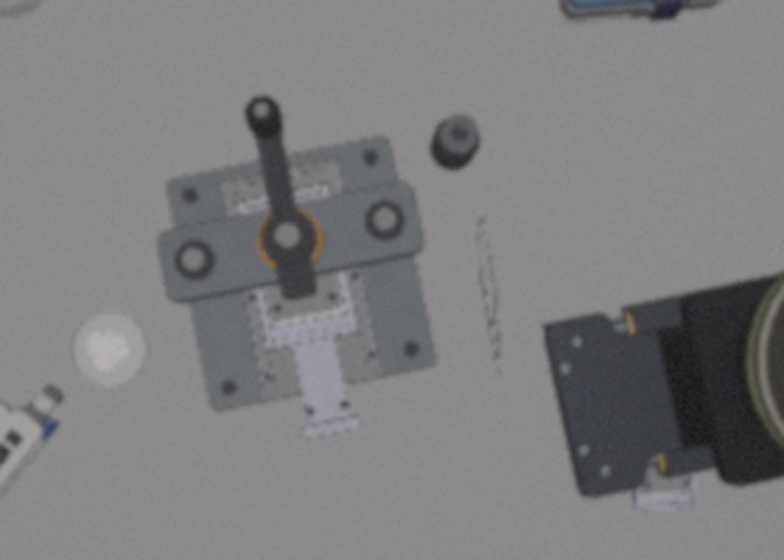

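View pics/s13.png

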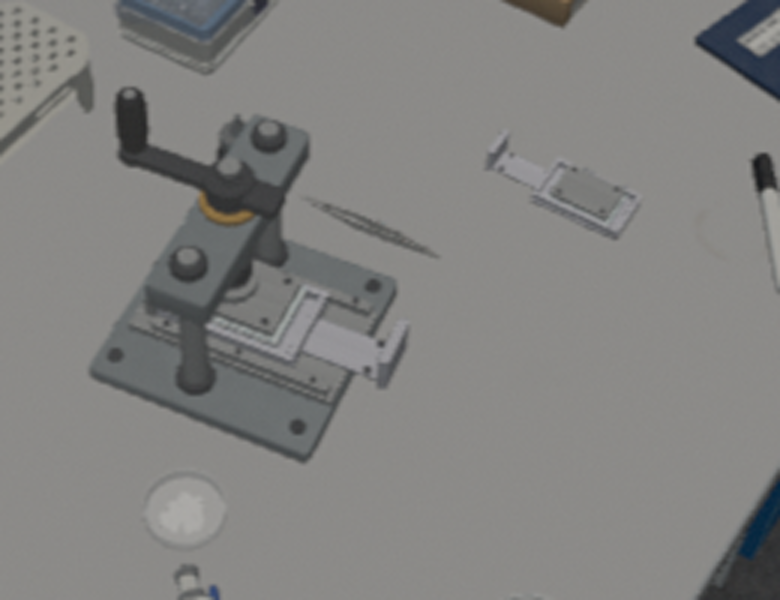

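The crank points straight back (knob at top-crop (262,112)). The tab is still at (330,428), the foot is on the plate, and the dish, bottle and tweezers haven't moved.

>>> arm_command(deltas=[0, 0, 0, 0, 0, 0, 0, 0, 0, 0, 0, 0])

```text
time: 31.48
ee_pos: [0.5192, -0.1299, 0.2832]
eef_rot: [-0.551, 0.443, -0.443, 0.552]
ft_force: [0.6, -0.8, 0.3]
width: 0.043
```

```bash
python3 -c "
from bench import r
print(r.close_job())"
```

```text
the job is handed in; nothing more can be done
None
```

The cassette is home against the stop and the stack is clamped, about a quarter turn past contact. I handed the job in at about 31.5 s with the arm clear of everything.

- **Cassette:** I pushed the tab until the cassette stopped dead, with the force rising to 23 N. The tab then measured 123 mm in front of the screw axis, against the nominal 121 mm, and it had not moved in the last picture.
- **Crank:** I wound it clockwise in one grip for about 398°. The push at the handle held at about 6.6 N, then jumped when the foot met the plate. I placed contact at about 90° on the crank and stopped near 0°, so about 89–90° further. The push there was 11.9 N, against the 12 N expected.
- **Release:** I eased the force off before opening the fingers. The last pictures show the foot on the plate and the dish, bottle and tweezers where they were.

Three checks disagreed or gave trouble:
- **Finger height:** the real fingertips sat about 35–45 mm higher than the reported tool position. The first push therefore passed over the tab without touching it. I found this in the pictures and corrected for it.
- **Screw axis:** my first estimate of it was about 1.2 mm off. I allowed for that in the final angles.
- **Force readings:** the direct ones were noisy, by about 0.5 N or more near contact, and briefly looked like an early contact. I judged contact from the wrist moment instead, which was steadier.

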